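# Change the workpiece in a two-plate drill jig

### The job

Reload the drill jig: lift off both bushing plates and lay them side by side on the black mat, take out the drilled bar and lay it flat in the blue tray, then set the blue-dyed blank into the jig so that it lies flat between the dowel pins. Put the plates back down over their posts, each on the end of the jig marked with the colour of its handle, so that they sit flat on the new bar. Set everything down instead of dropping it, and leave the caliper and the tape measure where they are.

Things in the scene. Friction and masses are not known exactly. Their poses are not given: they have to be found in the camera images.
- jig_base: Dark green-grey drill jig base, fixed, 150 (x) x 210 (y) x 14 mm, any yaw; origin: centre of underside. +y end marked red, -y end yellow. Bar nest along y through the centre: side dowels 8 mm at x +-24, y +-40, end dowels at y +-91 mm, pointed tops 32 mm high. Plate posts 10 mm at x +-55, y +-52 (red pair y +52), on 20 mm collars (tops 32 mm), straight to 48, pointed tops at 58 mm.
- plate_red: Loose bushing plate, red handle, 0.35 kg: grey metal 140 (x) x 60 (y) x 10 mm, origin: centre of underside. 14 mm holes at x +-55 fit over the posts; same after a half turn. Handle bar along x over the centre, 74 x 13 x 13 mm, top at 45 mm, open beneath; bushings 13.5 mm high at y +-18. Starts on the red end; its seat: jig x 0, y +52 mm, underside 34 mm up, resting on the bar.
- plate_yellow: Loose bushing plate, yellow handle; shape, sizes and weight as the red one (only its bushings are smaller). Starts on the yellow end of the jig; its seat: jig x 0, y -52 mm, underside 34 mm up, resting on the bar.
- drilled_bar: Loose drilled bar, 0.26 kg: bright aluminium 36 (x) x 170 (y) x 16 mm with four holes in a row along it; origin: centre of underside. Starts in the jig nest, underside 18 mm above the jig's origin, beneath both plates; its middle 44 mm show between them.
- blank_bar: Loose blank, 0.26 kg: the same aluminium bar 36 (x) x 170 (y) x 16 mm, no holes, top dyed blue; origin: centre of underside. Starts on the bench beside the tray. Seated in the jig it lies along the jig's y, centred, underside 18 mm above the jig's origin, on two steel strips, with 2 mm play to the dowels; either end may point either way.
- mat: Black rubber mat on the bench, fixed: 180 (x) x 230 (y) x 4 mm, origin at the centre of its underside, top at 4 mm. It has room for both plates side by side along its y axis.
- tray: Blue open plastic tray, fixed: outside 110 (x) x 220 (y) x 35 mm, walls 4 mm, inner floor 4 mm above its origin, which is the centre of its underside. The drilled bar fits in lengthwise (along y).
- caliper: Steel vernier caliper lying on the bench, 68 x 168 x 10 mm, loose; a bystander to be left alone. Origin at the centre of its underside.
- tape_measure: Yellow tape measure lying on the bench, 71 x 82 x 32 mm, loose; a bystander to be left alone. Origin at the centre of its underside.
There are look-alikes about, which are no part of the job. What is shaped like the blank_bar but turquoise is not meant.

How it is judged (in metres and radians):
On the way, in this order (a step that is already met when the one before it is completed fails the run):
1. both bushing plates lie flat and released on the mat, the drilled bar still in the jig (x of plate_red in the frame of mat between -0.075 and 0.075 m and y of plate_red in the frame of mat between -0.1 and 0.1 m and z of plate_red in the frame of mat between 0.001 and 0.007 m and angle between each of plate_red, plate_yellow's own z axis and vertical below 0.06 rad and contact force between the fingers and plate_red below 0.1 N and linear speed of each of plate_red, plate_yellow below 0.03 m/s and x of plate_yellow in the frame of mat between -0.075 and 0.075 m and y of plate_yellow in the frame of mat between -0.1 and 0.1 m and z of plate_yellow in the frame of mat between 0.001 and 0.007 m and contact force between the fingers and plate_yellow below 0.1 N and x of drilled_bar in the frame of jig_base between -0.01 and 0.01 m and y of drilled_bar in the frame of jig_base between -0.01 and 0.01 m and z of drilled_bar in the frame of jig_base between 0.006 and 0.03 m), for 0.2 s.
2. the drilled bar lies flat and released in the tray (x of drilled_bar in the frame of tray between -0.034 and 0.034 m and y of drilled_bar in the frame of tray between -0.022 and 0.022 m and z of drilled_bar in the frame of tray between 0 and 0.008 m and angle between drilled_bar's own z axis and vertical below 0.1 rad and contact force between the fingers and drilled_bar below 0.1 N and linear speed of drilled_bar below 0.03 m/s), for 0.2 s.
3. the blank lies flat and released between the dowels of the jig (x of blank_bar in the frame of jig_base between -0.005 and 0.005 m and y of blank_bar in the frame of jig_base between -0.005 and 0.005 m and z of blank_bar in the frame of jig_base between 0.015 and 0.021 m and angle between the y axis of blank_bar and the y axis of jig_base, either way round below 0.06 rad and contact force between the fingers and blank_bar below 0.1 N and linear speed of blank_bar below 0.03 m/s), for 0.2 s.
At the end, for the whole second after the job is handed in: Drilled bar flat in the tray (34 mm across, 22 mm along its middle); blank seated in the nest (5 mm, 0.06 rad, height 3 mm); red plate on the red end, yellow plate on the yellow end, down over their posts and level (6 mm, height 3 mm); all released and at rest (all of step 2 and all of step 3 and x of plate_red in the frame of jig_base between -0.006 and 0.006 m and y of plate_red in the frame of jig_base between 0.046 and 0.058 m and z of plate_red in the frame of jig_base between 0.031 and 0.037 m and angle between the x axis of each of plate_red, plate_yellow and the x axis of jig_base, either way round below 0.09 rad and angle between each of plate_red, plate_yellow's own z axis and vertical below 0.06 rad and contact force between the fingers and plate_red below 0.1 N and linear speed of each of plate_red, plate_yellow below 0.03 m/s and x of plate_yellow in the frame of jig_base between -0.006 and 0.006 m and y of plate_yellow in the frame of jig_base between -0.058 and -0.046 m and z of plate_yellow in the frame of jig_base between 0.031 and 0.037 m and contact force between the fingers and plate_yellow below 0.1 N); the robot touches nothing.
It fails at once if one of the plates or bars is dropped (moves faster than 0.7 m/s while not held, a fall of about 25 mm) ((contact force between the fingers and plate_red below 0.05 N and linear speed of plate_red above 0.7 m/s) or (contact force between the fingers and plate_yellow below 0.05 N and linear speed of plate_yellow above 0.7 m/s) or (contact force between the fingers and drilled_bar below 0.05 N and linear speed of drilled_bar above 0.7 m/s) or (contact force between the fingers and blank_bar below 0.05 N and linear speed of blank_bar above 0.7 m/s)).
It fails at once if the caliper or the tape measure is moved more than 30 mm (distance of any of caliper, tape_measure from where it was at the start of the episode above 0.03 m).
It also fails if it takes over 141 s, if anything falls off the work surface, if the arm or the gripper's body presses on something with over 40 N, if the wrist force passes 120 N, or if a joint passes its speed limit or range.

### The arm

A 6-joint arm with a two-finger parallel gripper is mounted at the origin on a cart in front of the work surface, level with it; the furniture and walls round the work are solid. World frame = base frame: x ahead of the robot, y to its left, z up, the work surface at z = 0. Lengths are in m, angles in degrees, forces in N, time in s.
With the tool pointing down it reaches from about 0.375 to 0.9 m from the base axis. Payload 3.1 kg.
Tool frame: the origin (TCP) lies midway between the tips of the shut fingers; the grasp point (between the pads) lies 19 mm behind it; z points along the fingers, y is the direction in which the jaws open and shut (so a half turn about z gives the same grasp; the last joint's range is limited). The gripper opens to 87 mm and grips with 3 to 60 N. Pads are 19 mm wide; open, the fingers measure 117 mm over their backs; the gripper's body (75 mm by 190 mm) begins 51 mm behind the grasp point.
Start: joints at [54.803, 30.224, 82.088, -0, 67.689, -10.227], TCP at [0.264, 0.567, 0.223] pointing down, gripper open.
Joint ranges: [-176.69, 176.69], [-43.24, 126.21], [12.49, 139.97], [-82, 262], [0, 151.66], [-163.58, 163.58]. Speed limits (degrees/s): [159.86, 159.86, 180, 180, 180, 180].

### API

Orientations are given as a 3x3 rotation matrix whose columns are the frame's x, y, z axes.
In Python, from rig import bot gives the robot as it stands.
- The arm moves only by the tool carry_out, never from a script. Its arguments are lists of equal length, an entry for each row: "grip": the gripper's target within -1 to 1 (fully open at 1, half-way at 0, shut at -1); "slide": the shift along the tool's x, y, z in mm, a list of three; "twist": the turn, a rotation vector about the tool's x, y, z in rad, a list of three. In form: {"grip": [grip, ...], "slide": [[dx, dy, dz], ...], "twist": [[wx, wy, wz], ...]}. A call has 1 to 12 rows; each row shifts and turns the pose as measured when the row begins, along the tool's axes as they then stand; what a row does not reach is not made up. A row lasts 1/10 s, in which the tool goes at most 50 mm and 8.59 degrees, less where a joint would pass 70% of its speed; a pose out of reach is approached as far as the arm can. A call is refused whole if a number of a shift passes 50 or a number of a turn 0.15, either way. A call with a gripper value outside its range is refused whole. The fingers move at their own pace and stop on an object; the grip force is fixed at half the most. Time passes only in rows, so rows that do not move let the fingers close. It gives the time, the measured TCP pose, the force and the opening at its end, in the units of the state.
- bot.read_state(): the state, without advancing time (a new reading comes with each control period).
- bot.capture(name): name is "scene" or "top" or "wrist"; returns a dict with "color" (400x640x3 uint8, red, green, blue), "depth" (400x640 float32, m along the optical axis (not along the pixel's ray), 0 where there is no reading), "fx", "fy", "cx", "cy" (pixels), "k1" (the pictures are not rectified: a ray, as slopes to the right and down, at radius r is drawn at 1 + k1 r^2 times it, then the intrinsics apply), "position" and "rotation" of the camera in the world; the wrist camera has in their place "T_tool_cam" (4x4, takes a point from camera to tool coordinates, whose origin is the TCP and whose axes are the flange's). Camera axes: x right, y up, looking along -z (the intrinsics and any distortion apply to the point x, -y, -z); pixel columns grow to the right and rows downward; lengths in m; the calibration is good to about 2 mm. A picture is of the moment at which its call begins: read the wrist's pose just before it.
- bot.hand_in(): hands the job in, once; it reports no verdict.
The state is a dict: "time_s": time; "joint_positions": joint angles; "qvel": joint speeds; "tau": joint torques, N m; "position": TCP position; "tcp_rot": TCP orientation; "force": force on the tool from outside, world axes, zero at the start; "moment": the same for the moment, N m; "opening": opening from 0.0 (shut) to 1.0 (fully open).
Only numpy, scipy, OpenCV 4.12 (cv2) and the standard library are available. Lean on these libraries where they do the work, as an engineer would, in place of code of your own. Each camera call takes 0.05 s, during which the arm holds its last target.

## Working session

There is one attempt and no reset: what is moved stays moved. The work goes in short steps, Python scripts to look and compute and a tool call to move; the robot and the scene stay as the last step left them, time stands still between calls to the robot, and variables do not carry over. Pictures are saved under pics/ and viewed, and the job is handed in when it is done.

Besides the shell and the picture viewer there is one more tool, called after "Emit:" in YAML: its name, and indented under it one key for each argument. carry_out: Moves the arm, as the interface text tells. Its arguments: {"type":"object","properties":{"grip":{"type":"array"},"slide":{"type":"array"},"twist":{"type":"array"}},"required":["grip","slide","twist"]}

```bash
ls; mkdir -p pics; python3 - <<'E'
from rig import bot
import cv2,pickle
s=bot.read_state();print(s)
for n in("scene","top","wrist"):
    c=bot.capture(n);pickle.dump(c,open(f'pics/{n}0.pkl','wb'))
    cv2.imwrite(f'pics/{n}0.png',c['color'][:,:,::-1])
    print(n,c['fx'],c['fy'],c['cx'],c['cy'],c['k1'],c.get('position'),c.get('rotation'),c.get('T_tool_cam'))
E
```

```text
pics
{'time_s': 0.0, 'joint_positions': array([ 5.48032403e+01,  3.02763247e+01,  8.21574802e+01,  1.28986532e-03,
        6.76886342e+01, -1.02302579e+01]), 'qvel': array([-0.03973782,  0.02747546, -0.04905696, -0.04319949, -0.03950901,
       -0.00039019]), 'tau': array([ 8.26473879e-04, -4.40050292e+01, -1.76597178e+01,  6.34914148e-02,
        5.83246630e-02, -1.48025256e-04]), 'position': array([0.26337007, 0.56598599, 0.22159388]), 'tcp_rot': array([[-9.06550851e-01,  4.22094770e-01, -1.24873557e-03],
       [ 4.22096427e-01,  9.06549281e-01, -1.73427431e-03],
       [ 4.00012213e-04, -2.09929467e-03, -9.99997716e-01]]), 'force': array([ 0.26875901, -0.29631059, -0.25057396]), 'moment': array([ 0.05192697, -0.02100943,  0.002766  ]), 'opening': 1.0039236760610912}
scene 443.33291589041033 443.33291589041033 320.4698943690052 194.33378100328937 0.03959213018571948 [0.55916897 1.51965588 0.87020118] [[-0.99957234 -0.02921801  0.00120299]
 [ 0.01347093 -0.4235586   0.90576854]
 [-0.02595521  0.90539738  0.42377105]] None
top 378.91746746774686 378.91746746774686 316.24604331496613 198.26986790411473 -0.008056175505600723 [ 0.11480255 -0.2256386   1.23254601] [[ 0.01673585  0.93590017 -0.35186755]
 [-0.99982449  0.01270126 -0.01377167]
 [-0.00841975  0.35203628  0.93594848]] None
wrist 332.0653588401684 332.0653588401684 324.41640702573187 195.94602265986668 -0.0641175785676983 None None [[-4.33202981e-04  9.61581727e-01  2.74518477e-01  7.50187762e-02]
 [ 9.99999886e-01  3.61930266e-04  3.10279305e-04  3.96461165e-04]
 [ 1.99002364e-04  2.74518580e-01 -9.61581775e-01 -1.62140561e-01]
 [ 0.00000000e+00  0.00000000e+00  0.00000000e+00  1.00000000e+00]]
```

View pics/scene0.png

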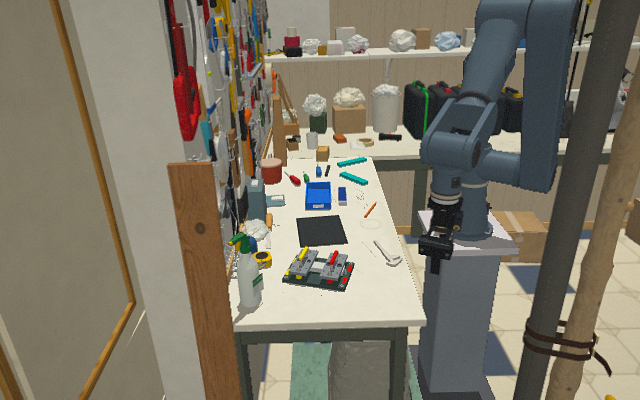

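View pics/top0.png

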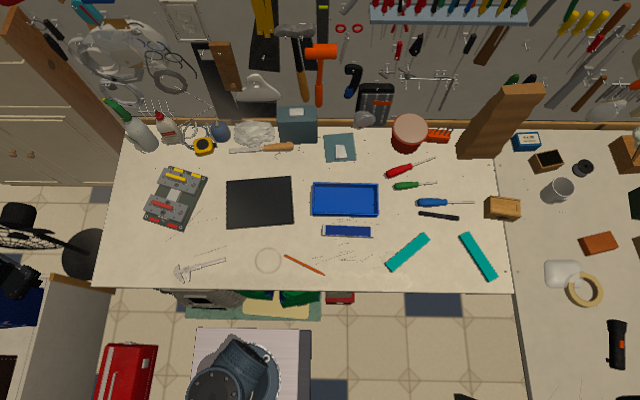

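View pics/wrist0.png

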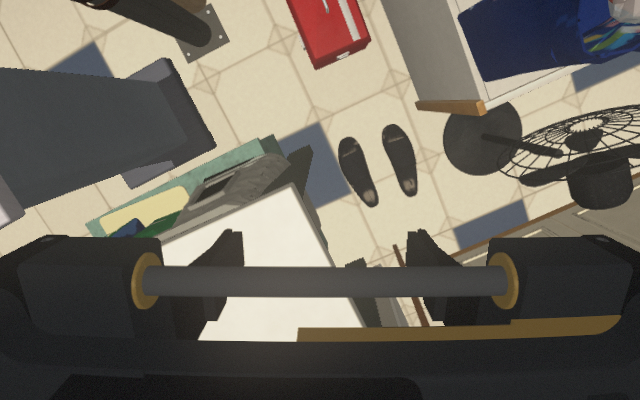

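```bash
cat > h.py <<'E'
import numpy as np, cv2, pickle
def rays(c,px):
    px=np.atleast_2d(np.float64(px)); K=np.array([[c['fx'],0,c['cx']],[0,c['fy'],c['cy']],[0,0,1]])
    n=cv2.undistortPoints(px.reshape(-1,1,2),K,np.array([c['k1'],0,0,0,0.]))[:,0]
    return np.c_[n[:,0],-n[:,1],-np.ones(len(n))]
def campose(c):
    if c.get('position') is not None: return np.array(c['rotation']),np.array(c['position'])
    s=c['state'];T=np.array(c['T_tool_cam']);R=np.array(s['tcp_rot'])
    return R@T[:3,:3], R@T[:3,3]+np.array(s['position'])
def atz(c,px,z):
    R,p=campose(c); d=rays(c,px)@R.T
    return p+d*((np.asarray(z)-p[2])/d[:,2])[:,None]
def dep(c,px):
    R,p=campose(c); d=rays(c,px); P=[]
    for (u,v),r in zip(np.atleast_2d(px),d):
        P.append(R@(r*c['depth'][int(round(v)),int(round(u))])+p)
    return np.array(P)
def proj(c,X):
    R,p=campose(c); q=(np.atleast_2d(X)-p)@R; x=q[:,0]/-q[:,2];y=-q[:,1]/-q[:,2]; f=1+c['k1']*(x*x+y*y)
    return np.c_[c['fx']*x*f+c['cx'],c['fy']*y*f+c['cy']]
def snap(bot,cam,name):
    s=bot.read_state();c=bot.capture(cam);c['state']=s
    pickle.dump(c,open(f'pics/{name}.pkl','wb'));cv2.imwrite(f'pics/{name}.png',c['color'][:,:,::-1]);return c
def load(n): return pickle.load(open(f'pics/{n}.pkl','rb'))
def crop(c,x0,y0,x1,y1,k,name):
    im=cv2.resize(c['color'][y0:y1,x0:x1,::-1],None,fx=k,fy=k,interpolation=cv2.INTER_CUBIC)
    cv2.imwrite(f'pics/{name}.png',im)
E
python3 - <<'E'
from h import *
c=load('top0')
crop(c,120,140,300,270,4,'c1'); crop(c,295,160,515,295,3.6,'c2')
print(dep(c,[(175,197),(260,202),(345,199),(347,231),(408,252),(478,256),(110,250)]).round(3))
E
```

```text
[[ 0.564  0.273  0.032]
 [ 0.56  -0.014  0.005]
 [ 0.574 -0.307  0.007]
 [ 0.457 -0.312  0.017]
 [ 0.389 -0.509  0.017]
 [ 0.379 -0.734  0.017]
 [ 0.385  0.475  0.002]]
```

View pics/c1.png

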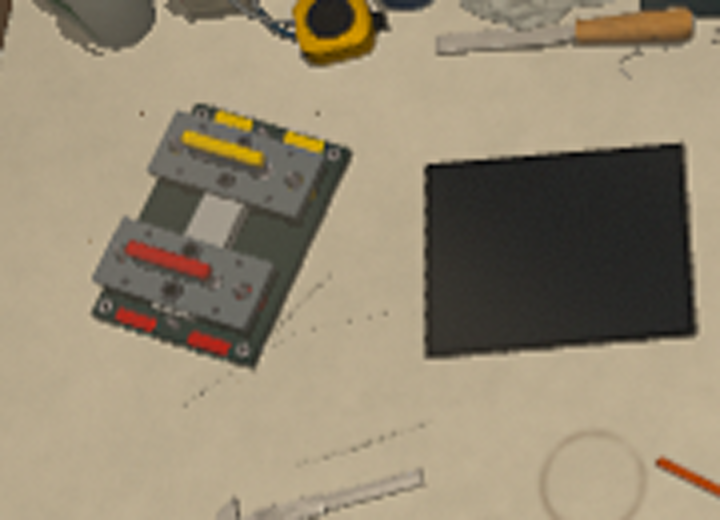

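View pics/c2.png

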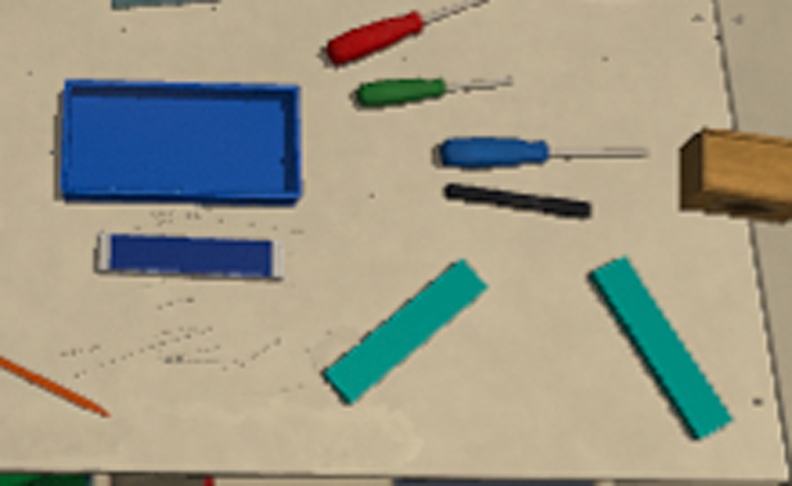

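```bash
python3 - <<'E'
from h import *
c=load('top0')
def rep(n,uv,o,k,z):
    px=(np.array(uv,float)+0.5)/k-0.5+np.array(o); P=atz(c,px,z); 
    e=[np.linalg.norm(P[i]-P[i-3])*1000 for i in range(4)]
    ctr=P.mean(0); 
    d1=(P[0]+P[1]-P[2]-P[3])/2; 
    print(n,ctr.round(4),'edges(01,12,23,30)',np.round([np.linalg.norm(P[i]-P[(i+1)%4])*1000 for i in range(4)]),'dir 3->0',np.degrees(np.arctan2(d1[1],d1[0])).round(1)); return P
print(rep('jig',[(195,103),(351,150),(255,368),(93,317)],(120,140),4,.014).round(3))
rep('mat',[(427,165),(683,145),(694,335),(427,356)],(120,140),4,.004)
rep('tray',[(66,80),(299,86),(299,205),(62,200)],(295,160),3.6,.035)
rep('blank',[(100,233),(282,240),(281,277),(97,271)],(295,160),3.6,.016)
# handles top centre/ends z .079
for n,uv in(('yel',[(183,137),(264,158)]),('red',[(126,247),(211,270)])):
    P=atz(c,(np.array(uv)+.5)/4-.5+[120,140],.079);print(n,P.round(4))
E
```

```text
jig [0.5692 0.2778 0.014 ] edges(01,12,23,30) [152. 207. 150. 208.] dir 3->0 -15.8
[[0.691 0.322 0.014]
 [0.647 0.177 0.014]
 [0.448 0.234 0.014]
 [0.49  0.378 0.014]]
mat [ 0.5616 -0.0101  0.004 ] edges(01,12,23,30) [227. 176. 226. 176.] dir 3->0 5.6
tray [ 0.5636 -0.3051  0.035 ] edges(01,12,23,30) [222. 119. 218. 120.] dir 3->0 -1.5
blank [ 0.4591 -0.3131  0.016 ] edges(01,12,23,30) [169.  35. 169.  36.] dir 3->0 -3.6
yel [[0.6289 0.2982 0.079 ]
 [0.6107 0.2274 0.079 ]]
red [[0.5304 0.3295 0.079 ]
 [0.5115 0.2568 0.079 ]]
```

```bash
cat > plan.py <<'E'
import sys; from h import *
from scipy.spatial.transform import Rotation as Ro
from rig import bot
def Rt(psi):
    a=np.radians(psi); y=np.array([np.cos(a),np.sin(a),0]); z=np.array([0,0,-1.]); return np.c_[np.cross(y,z),y,z]
def stat():
    s=bot.read_state();R=np.array(s['tcp_rot']);p=np.array(s['position'])
    print('t',round(s['time_s'],2),'p',p.round(4),'psi',np.degrees(np.arctan2(R[1,1],R[0,1])).round(2),'tilt',(R[:2,2]*1e3).round(1),'F',np.round(s['force'],1),'op',round(s['opening']*87,1),'mm J',np.round(s['joint_positions'],0)); return s
def plan(x,y,z,psi,n):
    s=stat();R=np.array(s['tcp_rot']);p=np.array(s['position']);T=np.array([x,y,z]);G=Rt(psi)
    w=Ro.from_matrix(R.T@G).as_rotvec()
    st=(T-p)/n; L=[]
    for k in range(n):
        Rk=R@Ro.from_rotvec(w*k/n).as_matrix(); L.append((Rk.T@st*1000).round(1).tolist())
    print('total',((T-p)*1000).round(1),'mm',np.linalg.norm(st)*1000,'row; twist/row',(w/n).round(4).tolist(),np.degrees(np.linalg.norm(w)/n).round(2)); print(L)
if __name__=='__main__':
    if len(sys.argv)>1: a=list(map(float,sys.argv[1:])); plan(*a[:4],int(a[4]))
    else: stat()
E
python3 plan.py .569 .278 .25 -15.8 12
```

```text
t 0.15 p [0.2635 0.5661 0.2218] psi 65.03 tilt [-0.9 -1.4] F [-0.7  0.7  0. ] op 86.9 mm J [ 55.  30.  82.  -0.  68. -10.]
total [ 305.5 -288.1   28.2] mm 35.07369808700605 row; twist/row [-0.0001, 0.0001, 0.1176] 6.74
[[-33.2, -11.0, -2.3], [-34.3, -7.0, -2.3], [-34.9, -3.0, -2.3], [-35.0, 1.1, -2.4], [-34.6, 5.2, -2.4], [-33.8, 9.2, -2.4], [-32.4, 13.1, -2.4], [-30.7, 16.9, -2.4], [-28.5, 20.3, -2.4], [-25.9, 23.5, -2.4], [-23.0, 26.4, -2.4], [-19.7, 28.9, -2.4]]
```

Emit:
carry_out:
  grip: [1,1,1,1,1,1,1,1,1,1,1,1]
  slide:
    - [-33,-11,-2.5]
    - [-34,-7,-2.5]
    - [-35,-3,-2.5]
    - [-35,1,-2.5]
    - [-34.5,5,-2.5]
    - [-34,9,-2.5]
    - [-32.5,13,-2.5]
    - [-30.5,17,-2.5]
    - [-28.5,20.5,-2.5]
    - [-26,23.5,-2.5]
    - [-23,26.5,-2.5]
    - [-20,29,-2.5]
  twist:
    - [0,0,0.118]
    - [0,0,0.118]
    - [0,0,0.118]
    - [0,0,0.118]
    - [0,0,0.118]
    - [0,0,0.118]
    - [0,0,0.118]
    - [0,0,0.118]
    - [0,0,0.118]
    - [0,0,0.118]
    - [0,0,0.118]
    - [0,0,0.118]

```text
time_s: 1.35
position: [0.5659, 0.2611, 0.2475]
tcp_rot: [[0.324, 0.946, -0.01], [0.946, -0.324, -0.005], [-0.007, -0.008, -1.0]]
force: [0.8, 0.3, -0.2]
opening: 1.002
```

```bash
python3 plan.py .569 .278 .25 -15.8 4; python3 - <<'E'
from h import *
from rig import bot
snap(bot,'wrist','w1')
E
```

```text
t 1.35 p [0.5659 0.2611 0.2475] psi -18.9 tilt [-9.6 -4.6] F [ 0.8  0.3 -0.2] op 87.2 mm J [15. 29. 80. -0. 71. 34.]
total [ 3.1 16.9  2.5] mm 4.335845806356381 row; twist/row [-0.002, 0.0018, -0.0135] 0.79
[[4.2, -0.6, -0.7], [4.2, -0.6, -0.7], [4.3, -0.5, -0.7], [4.3, -0.5, -0.6]]
```

View pics/w1.png

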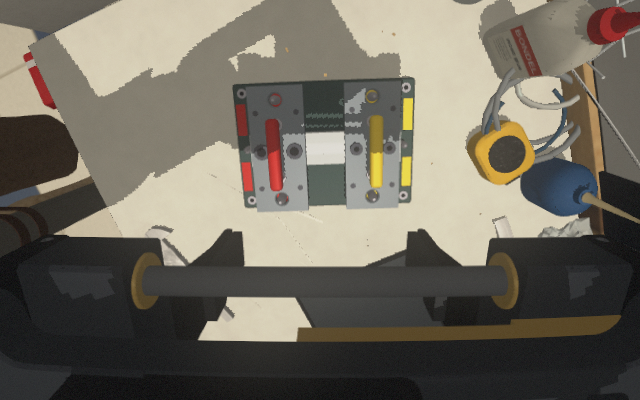

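Emit:
carry_out:
  grip: [1,1,1,1,1]
  slide:
    - [4,-0.5,-0.5]
    - [4,-0.5,-0.5]
    - [4,-0.5,-0.5]
    - [0,0,0]
    - [0,0,0]
  twist:
    - [-0.002,0.002,-0.02]
    - [-0.002,0.002,-0.02]
    - [-0.002,0.002,-0.02]
    - [0,0,0]
    - [0,0,0]

```text
time_s: 1.9
position: [0.5721, 0.27, 0.248]
tcp_rot: [[0.267, 0.964, 0.001], [0.964, -0.267, -0.003], [-0.003, 0.002, -1.0]]
force: [0.1, 0.2, -0.2]
opening: 1.0
```

```bash
python3 plan.py .569 .278 .25 -15.8 4; python3 - <<'E'
from h import *
from rig import bot
c=snap(bot,'wrist','w2')
crop(c,210,60,440,230,3.4,'w2c')
E
python3 plan.py
```

```text
t 1.9 p [0.5721 0.27   0.248 ] psi -15.49 tilt [ 0.8 -3.5] F [ 0.1  0.2 -0.2] op 87.0 mm J [15. 29. 79. -0. 71. 31.]
total [-3.1  8.   2. ] mm 2.2129673839510624 row; twist/row [0.0004, 0.0008, 0.0013] 0.09
[[1.7, -1.3, -0.5], [1.7, -1.3, -0.5], [1.7, -1.3, -0.5], [1.7, -1.3, -0.5]]
t 1.95 p [0.572  0.2701 0.248 ] psi -15.5 tilt [ 0.7 -3.2] F [ 0.1 -0.1  0.1] op 87.0 mm J [15. 29. 79. -0. 71. 31.]
```

View pics/w2c.png

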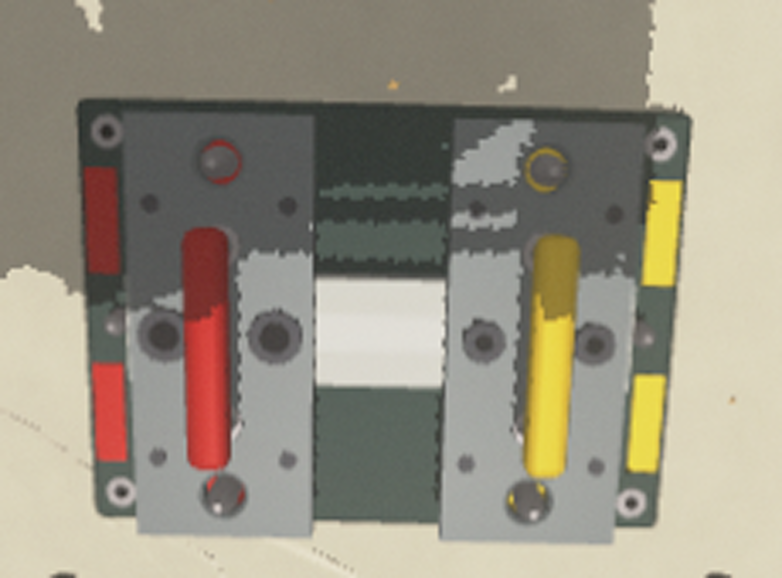

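```bash
python3 - <<'E'
from h import *
c=load('w2')
f=lambda uv:(np.array(uv,float)+.5)/3.4-.5+[210,60]
ang=lambda d:np.degrees(np.arctan2(d[1],d[0])).round(2)
A=atz(c,f([(80,101),(690,115),(655,525),(100,517)]),.014)
B=atz(c,f([(107,131),(660,145),(631,503),(121,492)]),.014)
for P in(A,B):
    print('ctr',P.mean(0).round(4),'edges',np.round([np.linalg.norm(P[i]-P[(i+1)%4])*1000 for i in range(4)],1),'y ang',ang(P[0]+P[3]-P[1]-P[2]),'x ang',ang(P[0]+P[1]-P[2]-P[3]))
H=atz(c,f([(206,236),(208,462),(557,243),(546,470)]),.079)
print('red',H[:2].mean(0).round(4),np.linalg.norm(H[0]-H[1]),ang(H[0]-H[1]),'yel',H[2:].mean(0).round(4),np.linalg.norm(H[2]-H[3]),ang(H[2]-H[3]))
print('depth', dep(c,f([(206,300),(557,300),(380,330),(165,400),(480,400),(380,450)]))[:,2].round(4), dep(c,f([(160,337),(275,337),(483,343),(594,343)])).round(4)[:,2])
E
```

```text
ctr [0.5733 0.2832 0.014 ] edges [206.3 146.7 206.5 148. ] y ang 163.39 x ang 73.31
ctr [0.5727 0.283  0.014 ] edges [188.  128.1 188.4 128.4] y ang 163.1 x ang 73.15
red [0.5241 0.2988 0.079 ] 0.06808736418074689 72.52 yel [0.6223 0.2691 0.079 ] 0.0686154643868149 73.91
depth [0.079  0.0795 0.0336 0.0443 0.0429 0.0143] [0.0488 0.0459 0.0468 0.0481]
```

```bash
python3 plan.py .524 .299 .13 -16.7 5
```

```text
t 1.95 p [0.572  0.2701 0.248 ] psi -15.5 tilt [ 0.7 -3.2] F [ 0.1 -0.1  0.1] op 87.0 mm J [15. 29. 79. -0. 71. 31.]
total [ -48.    28.9 -118. ] mm 26.130311537167174 row; twist/row [0.0003, 0.0006, 0.0042] 0.24
[[3.1, -10.8, 23.6], [3.0, -10.8, 23.6], [3.0, -10.8, 23.6], [2.9, -10.8, 23.6], [2.8, -10.9, 23.6]]
```

Emit:
carry_out:
  grip: [1,1,1,1,1,1,1]
  slide:
    - [3,-11,23.5]
    - [3,-11,23.5]
    - [3,-11,23.5]
    - [3,-11,23.5]
    - [3,-11,23.5]
    - [0,0,0]
    - [0,0,0]
  twist:
    - [0,0.001,0.004]
    - [0,0.001,0.004]
    - [0,0.001,0.004]
    - [0,0.001,0.004]
    - [0,0.001,0.004]
    - [0,0,0]
    - [0,0,0]

```text
time_s: 2.65
position: [0.5221, 0.3039, 0.1296]
tcp_rot: [[0.281, 0.96, 0.009], [0.96, -0.281, 0.003], [0.005, 0.008, -1.0]]
force: [0.4, 0.0, 0.7]
opening: 0.999
```

```bash
python3 - <<'E'
from h import *
from rig import bot
c=snap(bot,'wrist','w3')
crop(c,170,60,470,260,2.6,'w3c')
E
python3 plan.py .524 .299 .13 -16.7 3
```

```text
t 2.7 p [0.5218 0.3038 0.1296] psi -16.33 tilt [8.1 2.9] F [-1.   0.2  0.2] op 86.8 mm J [20. 35. 90.  0. 54. 36.]
total [ 2.2 -4.8  0.4] mm 1.7572035823757508 row; twist/row [0.0023, -0.0017, 0.0022] 0.21
[[-1.3, 1.2, -0.1], [-1.3, 1.2, -0.1], [-1.3, 1.2, -0.1]]
```

View pics/w3c.png

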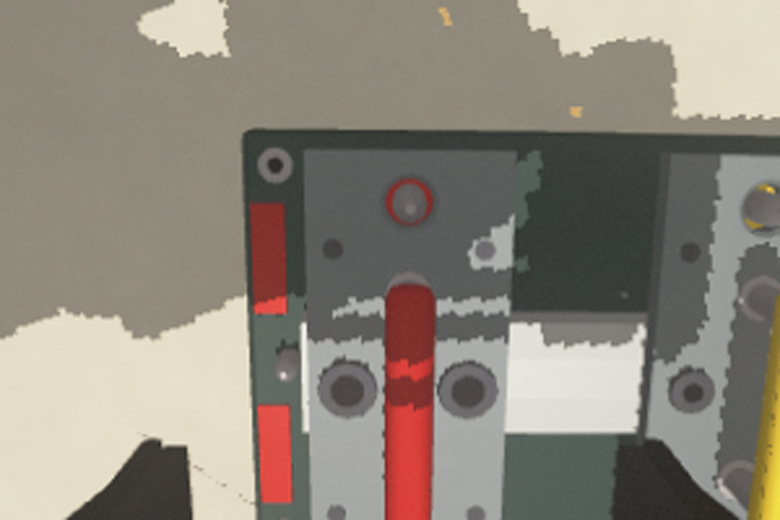

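```bash
python3 - <<'E'
from h import *
c=load('w3')
f=lambda uv:(np.array(uv,float)+.5)/2.6-.5+[170,60]
ang=lambda d:np.degrees(np.arctan2(d[1],d[0])).round(2)
P=atz(c,f([(348,389),(467,389)]),.0475);print(P,P.mean(0).round(4),np.linalg.norm(P[0]-P[1]),ang(P[0]-P[1]))
H=atz(c,f([(410,285),(409,515)]),.079);print(H.round(4),ang(H[0]-H[1]))
print(atz(c,f([(409,207)]),.058),atz(c,f([(763,209)]),.058))
print(atz(c,f([(275,165)]),.014))
E
```

```text
[[0.50611804 0.30392888 0.0475    ]
 [0.54008837 0.29387254 0.0475    ]] [0.5231 0.2989 0.0475] 0.03542758049912854 163.51
[[0.5338 0.3349 0.079 ]
 [0.5159 0.2742 0.079 ]] 73.55
[[0.53868954 0.35148236 0.058     ]] [[0.63151455 0.32409536 0.058     ]]
[[0.50113325 0.37161692 0.014     ]]
```

```bash
python3 plan.py .523 .299 .056 -16.5 5
```

```text
t 2.7 p [0.5218 0.3038 0.1296] psi -16.33 tilt [8.1 2.9] F [-1.   0.2  0.2] op 86.8 mm J [20. 35. 90.  0. 54. 36.]
total [  1.2  -4.8 -73.6] mm 14.74320545121165 row; twist/row [0.0014, -0.001, 0.0006] 0.1
[[-0.9, 0.4, 14.7], [-0.9, 0.4, 14.7], [-0.9, 0.4, 14.7], [-0.9, 0.5, 14.7], [-0.9, 0.5, 14.7]]
```

Emit:
carry_out:
  grip: [1,1,1,1,1,1,1]
  slide:
    - [-2,0.5,0]
    - [-1.5,0.5,16]
    - [-1.5,0.5,16]
    - [-0.5,0.5,16]
    - [0,0.5,16]
    - [0,0,6]
    - [0,0,1]
  twist:
    - [0.004,-0.003,0.001]
    - [0.003,-0.002,0.001]
    - [0.002,-0.001,0.001]
    - [0,0,0]
    - [0,0,0]
    - [0,0,0]
    - [0,0,0]

```text
time_s: 3.4
position: [0.531, 0.2969, 0.0597]
tcp_rot: [[0.287, 0.958, 0.011], [0.958, -0.287, 0.004], [0.007, 0.01, -1.0]]
force: [-0.2, -0.4, 0.2]
opening: 1.002
```

```bash
python3 plan.py .523 .299 .056 -16.5 3
```

```text
t 3.4 p [0.531  0.2969 0.0597] psi -16.7 tilt [11.2  3.7] F [-0.2 -0.4  0.2] op 87.2 mm J [19. 41. 92. -0. 46. 35.]
total [-8.   2.1 -3.7] mm 3.0099968149606524 row; twist/row [0.0032, -0.0022, -0.0012] 0.23
[[-0.1, -2.8, 1.2], [-0.1, -2.8, 1.2], [-0.1, -2.8, 1.2]]
```

Emit:
carry_out:
  grip: [1,1,1,1]
  slide:
    - [0,-4,1.5]
    - [0,-3,1.5]
    - [0,-2,1]
    - [0,0,0]
  twist:
    - [0.005,-0.004,-0.001]
    - [0.004,-0.003,0]
    - [0.003,-0.002,0]
    - [0,0,0]

```text
time_s: 3.8
position: [0.523, 0.2999, 0.0569]
tcp_rot: [[0.287, 0.958, -0.001], [0.958, -0.287, -0.001], [-0.001, -0.001, -1.0]]
force: [-0.4, 0.5, 0.5]
opening: 1.001
```

```bash
python3 plan.py .523 .299 .056 -16.5 2
```

```text
t 3.8 p [0.523  0.2999 0.0569] psi -16.66 tilt [-1.1 -0.9] F [-0.4  0.5  0.5] op 87.1 mm J [19. 41. 92. -0. 46. 36.]
total [-0.  -0.9 -0.9] mm 0.6217139692363493 row; twist/row [-0.0004, 0.0006, -0.0014] 0.09
[[-0.4, 0.1, 0.4], [-0.4, 0.1, 0.4]]
```

Emit:
carry_out:
  grip: [-1,-1,-1,-1,-1,-1,-1,-1]
  slide:
    - [0,0,0.5]
    - [0,0,0]
    - [0,0,0]
    - [0,0,0]
    - [0,0,0]
    - [0,0,0]
    - [0,0,0]
    - [0,0,0]
  twist:
    - [0,0,0]
    - [0,0,0]
    - [0,0,0]
    - [0,0,0]
    - [0,0,0]
    - [0,0,0]
    - [0,0,0]
    - [0,0,0]

```text
time_s: 4.6
position: [0.5237, 0.3003, 0.0575]
tcp_rot: [[0.286, 0.958, 0.001], [0.958, -0.286, -0.0], [0.0, 0.001, -1.0]]
force: [-0.2, -0.7, -0.5]
opening: 0.356
```

```bash
python3 plan.py .523 .299 .13 -16.5 6;
```

```text
t 4.6 p [0.5237 0.3003 0.0575] psi -16.63 tilt [ 1.2 -0.2] F [-0.2 -0.7 -0.5] op 31.0 mm J [19. 41. 92. -0. 46. 36.]
total [-0.7 -1.3 72.5] mm 12.08721141770074 row; twist/row [0.0002, -0.0, -0.0004] 0.03
[[-0.2, -0.0, -12.1], [-0.2, -0.0, -12.1], [-0.2, -0.0, -12.1], [-0.2, -0.0, -12.1], [-0.2, -0.0, -12.1], [-0.2, -0.0, -12.1]]
```

Still closing at 31 mm; wait more.

Emit:
carry_out:
  grip: [-1,-1,-1,-1,-1]
  slide:
    - [0,0,0]
    - [0,0,0]
    - [0,0,0]
    - [0,0,0]
    - [0,0,0]
  twist:
    - [0,0,0]
    - [0,0,0]
    - [0,0,0]
    - [0,0,0]
    - [0,0,0]

```text
time_s: 5.1
position: [0.5235, 0.3003, 0.0574]
tcp_rot: [[0.286, 0.958, 0.001], [0.958, -0.286, -0.0], [0.0, 0.001, -1.0]]
force: [-0.8, 0.7, -0.3]
opening: 0.145
```

```bash
python3 plan.py .523 .299 .13 -16.5 6;
```

```text
t 5.1 p [0.5235 0.3003 0.0574] psi -16.63 tilt [ 0.9 -0.2] F [-0.8  0.7 -0.3] op 12.6 mm J [19. 41. 92. -0. 46. 36.]
total [-0.5 -1.3 72.6] mm 12.09552688678774 row; twist/row [0.0002, -0.0, -0.0004] 0.02
[[-0.2, -0.0, -12.1], [-0.2, -0.0, -12.1], [-0.2, -0.0, -12.1], [-0.2, -0.0, -12.1], [-0.2, -0.0, -12.1], [-0.2, -0.0, -12.1]]
```

Emit:
carry_out:
  grip: [-1,-1,-1,-1,-1,-1,-1]
  slide:
    - [0,0,-2]
    - [0,0,-4]
    - [0,0,-5]
    - [0,0,-5]
    - [0,0,-5]
    - [0,0,-5]
    - [0,0,-5]
  twist:
    - [0,0,0]
    - [0,0,0]
    - [0,0,0]
    - [0,0,0]
    - [0,0,0]
    - [0,0,0]
    - [0,0,0]

```text
time_s: 5.8
position: [0.5211, 0.2994, 0.0881]
tcp_rot: [[0.286, 0.958, -0.005], [0.958, -0.286, -0.003], [-0.004, -0.004, -1.0]]
force: [-0.3, -0.5, -4.1]
opening: 0.143
```

```bash
python3 plan.py .523 .299 .13 -16.5 4;
```

```text
t 5.8 p [0.5211 0.2994 0.0881] psi -16.64 tilt [-5.4 -2.5] F [-0.3 -0.5 -4.1] op 12.5 mm J [19. 39. 92. -0. 50. 36.]
total [ 1.9 -0.4 41.9] mm 10.495671716266516 row; twist/row [-0.0011, 0.001, -0.0006] 0.09
[[0.0, 0.4, -10.5], [0.0, 0.4, -10.5], [0.0, 0.5, -10.5], [0.0, 0.5, -10.5]]
```

```bash
python3 plan.py .559 .046 .16 -84.4 11;
```

```text
t 5.8 p [0.5211 0.2994 0.0881] psi -16.64 tilt [-5.4 -2.5] F [-0.3 -0.5 -4.1] op 12.5 mm J [19. 39. 92. -0. 50. 36.]
total [  37.9 -253.4   71.9] mm 24.19080971346384 row; twist/row [-0.0001, 0.0006, 0.1075] 6.16
[[-21.1, 9.9, -6.5], [-19.9, 12.1, -6.5], [-18.5, 14.1, -6.5], [-16.9, 16.1, -6.5], [-15.1, 17.8, -6.5], [-13.1, 19.3, -6.5], [-10.9, 20.6, -6.5], [-8.6, 21.6, -6.5], [-6.3, 22.4, -6.5], [-3.8, 23.0, -6.5], [-1.3, 23.3, -6.5]]
```

Emit:
carry_out:
  grip: [-1,-1,-1,-1,-1,-1,-1,-1,-1,-1,-1,-1]
  slide:
    - [0,0,-20]
    - [-21,10,-5]
    - [-20,12,-5]
    - [-18.5,14,-5]
    - [-17,16,-5]
    - [-15,18,-5]
    - [-13,19,-5]
    - [-11,20.5,-5]
    - [-8.5,21.5,-5]
    - [-6,22.5,-4]
    - [-4,23,-4]
    - [-1,22,-3]
  twist:
    - [0,0.002,0]
    - [0,0.001,0.107]
    - [0,0.001,0.107]
    - [0,0.001,0.107]
    - [0,0.001,0.107]
    - [0,0.001,0.107]
    - [0,0.001,0.107]
    - [0,0.001,0.107]
    - [0,0.001,0.107]
    - [0,0.001,0.107]
    - [0,0.001,0.107]
    - [0,0.001,0.1]

```text
time_s: 7.0
position: [0.5546, 0.0411, 0.1665]
tcp_rot: [[0.998, 0.069, 0.008], [0.069, -0.998, 0.007], [0.008, -0.007, -1.0]]
force: [0.2, -0.2, -3.8]
opening: 0.147
```

Emit:
carry_out:
  grip: [-1,-1,-1]
  slide:
    - [0,0,0]
    - [0,0,0]
    - [0,0,0]
  twist:
    - [0,0,0]
    - [0,0,0]
    - [0,0,0]

```text
time_s: 7.3
position: [0.5553, 0.0383, 0.168]
tcp_rot: [[0.998, 0.065, 0.01], [0.065, -0.998, 0.007], [0.011, -0.006, -1.0]]
force: [0.1, -0.0, -4.7]
opening: 0.143
```

```bash
python3 - <<'E'
from h import *
from rig import bot
c=snap(bot,'wrist','w4');c=snap(bot,'top','t4');crop(c,120,130,400,290,2.8,'t4c')
E
python3 plan.py .559 .046 .10 -84.4 4
```

```text
t 7.4 p [0.555  0.0388 0.1678] psi -86.22 tilt [9.7 6.7] F [-0.5 -0.1 -3.8] op 12.6 mm J [-8. 29. 96.  1. 55. 78.]
total [  4.    7.2 -67.8] mm 17.08554110032802 row; twist/row [-0.0015, -0.0025, -0.008] 0.49
[[0.9, -1.6, 17.0], [1.0, -1.6, 17.0], [1.1, -1.7, 17.0], [1.1, -1.7, 17.0]]
```

View pics/w4.png

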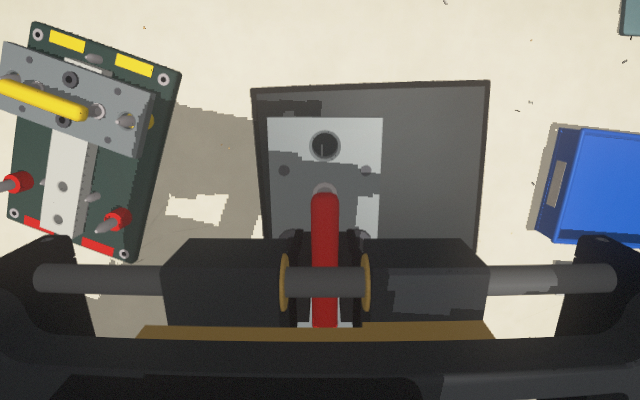

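View pics/t4c.png

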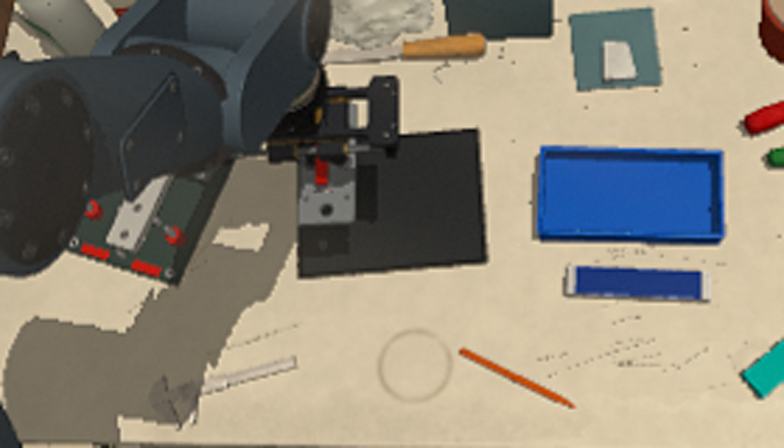

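```bash
python3 - <<'E'
from h import *
c=load('w4')
ang=lambda d:np.degrees(np.arctan2(d[1],d[0])).round(2)
P=atz(c,[(251.5,88),(490,80)],.004); d=P[0]-P[1]; print(P.round(4),np.linalg.norm(d),ang(d))
y=d/np.linalg.norm(d); x=np.array([y[1],-y[0],0]); m=P.mean(0)-.09*x; print('mat ctr',m.round(4)); print('red',(m+.053*y).round(4),'yel',(m-.053*y).round(4))
E
```

```text
[[ 0.6407  0.1143  0.004 ]
 [ 0.664  -0.1112  0.004 ]] 0.22673066316462195 95.9
mat ctr [ 0.5628 -0.0077  0.004 ]
red [0.5574 0.045  0.004 ] yel [ 0.5683 -0.0605  0.004 ]
```

Emit:
carry_out:
  grip: [-1,-1,-1,-1,-1,-1,-1,-1]
  slide:
    - [1,-1.5,10]
    - [0,-1.5,16]
    - [0,-1.5,18]
    - [0,-1.5,18]
    - [0,-1,16]
    - [0,0,12]
    - [0,0,6]
    - [0,0,2]
  twist:
    - [-0.004,-0.006,-0.015]
    - [-0.002,-0.004,-0.01]
    - [0,-0.002,-0.006]
    - [0,-0.002,0]
    - [0,-0.002,0]
    - [0,-0.001,0]
    - [0,0,0]
    - [0,0,0]

```text
time_s: 8.2
position: [0.5553, 0.0521, 0.0625]
tcp_rot: [[0.994, 0.111, -0.009], [0.111, -0.994, -0.001], [-0.009, -0.0, -1.0]]
force: [-0.6, -0.3, -4.9]
opening: 0.144
```

```bash
python3 plan.py .5575 .045 .0275 -84.1 5
```

```text
t 8.2 p [0.5553 0.0521 0.0625] psi -83.61 tilt [-9.1 -0.9] F [-0.6 -0.3 -4.9] op 12.5 mm J [-6. 39. 99. -0. 43. 78.]
total [  2.2  -7.1 -35. ] mm 7.154174281386807 row; twist/row [-0.0, 0.0018, 0.0017] 0.14
[[0.3, 1.5, 7.0], [0.3, 1.5, 7.0], [0.3, 1.5, 7.0], [0.3, 1.5, 7.0], [0.3, 1.5, 7.0]]
```

Emit:
carry_out:
  grip: [-1,-1,-1,-1,-1,-1,-1,-1]
  slide:
    - [0,2,4]
    - [0,2,6]
    - [0,2,6]
    - [0,1,6]
    - [0,1,5]
    - [0,0,3]
    - [0,0,1]
    - [0,0,0]
  twist:
    - [0,0.004,0.002]
    - [0,0.003,0.002]
    - [0,0.001,0.002]
    - [0,0,0]
    - [0,0,0]
    - [0,0,0]
    - [0,0,0]
    - [0,0,0]

```text
time_s: 9.0
position: [0.5582, 0.0428, 0.0304]
tcp_rot: [[0.995, 0.104, 0.004], [0.104, -0.995, -0.001], [0.004, 0.001, -1.0]]
force: [-0.1, 0.7, -5.1]
opening: 0.145
```

```bash
python3 plan.py .5575 .045 .0275 -84.1 2
```

```text
t 9.0 p [0.5582 0.0428 0.0304] psi -84.01 tilt [ 3.9 -0.6] F [-0.1  0.7 -5.1] op 12.6 mm J [ -7.  42. 100.  -0.  38.  77.]
total [-0.7  2.2 -2.9] mm 1.8671897083256366 row; twist/row [0.0005, -0.0019, 0.0008] 0.12
[[-0.2, -1.1, 1.5], [-0.2, -1.1, 1.5]]
```

Emit:
carry_out:
  grip: [-1,-1,-1,-1,-1]
  slide:
    - [0,0,1]
    - [0,0,1]
    - [0,0,1]
    - [0,0,1]
    - [0,0,0]
  twist:
    - [0,-0.002,0]
    - [0,-0.002,0]
    - [0,0,0]
    - [0,0,0]
    - [0,0,0]

```text
time_s: 9.5
position: [0.5589, 0.0429, 0.0276]
tcp_rot: [[0.994, 0.105, 0.001], [0.105, -0.994, -0.001], [0.001, 0.001, -1.0]]
force: [0.4, 0.4, -4.1]
opening: 0.139
```

```bash
python3 plan.py .5575 .045 .0275 -84.1 2
```

```text
t 9.5 p [0.5589 0.0429 0.0276] psi -83.97 tilt [ 1.4 -1.4] F [ 0.4  0.4 -4.1] op 12.1 mm J [-7. 42. 99. -0. 38. 77.]
total [-1.4  2.1 -0.1] mm 1.2461975479304233 row; twist/row [0.0007, -0.0006, 0.0011] 0.08
[[-0.6, -1.1, 0.1], [-0.6, -1.1, 0.1]]
```

Emit:
carry_out:
  grip: [-1,-1,-1,-1]
  slide:
    - [0,0,1]
    - [0,0,1]
    - [0,0,1]
    - [0,0,0]
  twist:
    - [0,0,0]
    - [0,0,0]
    - [0,0,0]
    - [0,0,0]

```text
time_s: 9.9
position: [0.5591, 0.0429, 0.0276]
tcp_rot: [[0.994, 0.105, 0.003], [0.105, -0.994, -0.002], [0.003, 0.002, -1.0]]
force: [-1.3, 0.6, -3.5]
opening: 0.147
```

Emit:
carry_out:
  grip: [-1,-1]
  slide:
    - [0,0,2.5]
    - [0,0,2.5]
  twist:
    - [0,0,0]
    - [0,0,0]

```text
time_s: 10.1
position: [0.5593, 0.0429, 0.0273]
tcp_rot: [[0.994, 0.106, 0.004], [0.106, -0.994, -0.002], [0.003, 0.003, -1.0]]
force: [-5.3, -0.1, 21.4]
opening: 0.145
```

```bash
python3 plan.py; python3 - <<'E'
from h import *
from rig import bot
c=snap(bot,'wrist','w5');c=snap(bot,'scene','s5');crop(c,270,200,420,300,5,'s5c')
E
```

```text
t 10.1 p [0.5593 0.0429 0.0273] psi -83.92 tilt [ 3.7 -2.1] F [-5.3 -0.1 21.4] op 12.6 mm J [-7. 42. 99. -0. 38. 77.]
```

View pics/s5c.png

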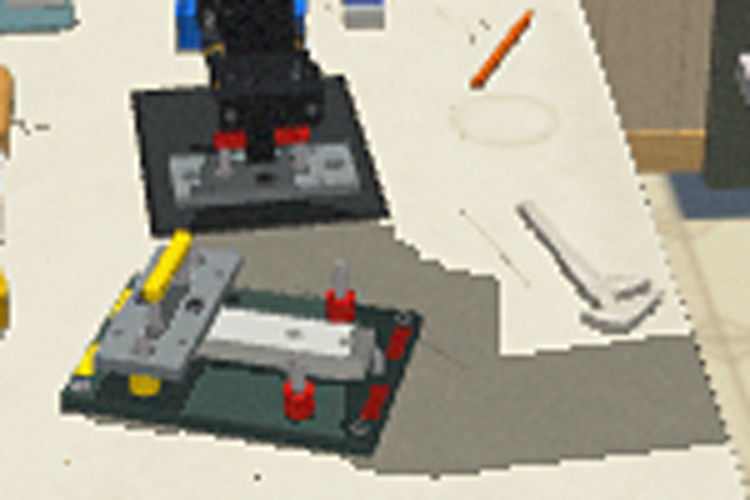

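Emit:
carry_out:
  grip: [0,0,0,0,0,0,0]
  slide:
    - [0,0,-1.5]
    - [0,0,0]
    - [0,0,0]
    - [0,0,0]
    - [0,0,-5]
    - [0,0,-20]
    - [0,0,-30]
  twist:
    - [0,0,0]
    - [0,0,0]
    - [0,0,0]
    - [0,0,0]
    - [0,0,0]
    - [0,0,0]
    - [0,0,0]

```text
time_s: 10.9
position: [0.5579, 0.043, 0.0822]
tcp_rot: [[0.994, 0.106, -0.001], [0.106, -0.994, -0.001], [-0.001, 0.001, -1.0]]
force: [-0.0, -0.2, 0.4]
opening: 0.498
```

```bash
python3 plan.py .622 .269 .16 -16.5 11
```

```text
t 10.9 p [0.5579 0.043  0.0822] psi -83.94 tilt [-1.  -1.5] F [-0.  -0.2  0.4] op 43.3 mm J [-7. 37. 98. -0. 45. 77.]
total [ 64.1 226.   77.8] mm 22.495585597780238 row; twist/row [0.0, 0.0002, -0.107] 6.13
[[8.0, -19.8, -7.1], [10.0, -18.8, -7.1], [12.0, -17.7, -7.1], [13.8, -16.3, -7.1], [15.5, -14.7, -7.1], [16.9, -13.0, -7.1], [18.2, -11.1, -7.1], [19.3, -9.1, -7.1], [20.2, -7.0, -7.1], [20.8, -4.8, -7.1], [21.2, -2.5, -7.1]]
```

Emit:
carry_out:
  grip: [0,0,0,0,0,0,0,0,0,0,0,0]
  slide:
    - [8,-20,-7]
    - [10,-19,-7]
    - [12,-18,-7]
    - [14,-16,-7]
    - [15.5,-15,-6]
    - [17,-13,-5]
    - [18,-11,-4]
    - [19,-9,-3]
    - [20,-7,-1]
    - [20,-5,0]
    - [18,-2.5,0]
    - [0,0,0]
  twist:
    - [0,0,-0.107]
    - [0,0,-0.107]
    - [0,0,-0.107]
    - [0,0,-0.107]
    - [0,0,-0.107]
    - [0,0,-0.107]
    - [0,0,-0.107]
    - [0,0,-0.107]
    - [0,0,-0.107]
    - [0,0,-0.105]
    - [0,0,-0.09]
    - [0,0,0]

```text
time_s: 12.1
position: [0.6198, 0.2747, 0.1353]
tcp_rot: [[0.259, 0.966, 0.005], [0.966, -0.259, -0.001], [-0.0, 0.005, -1.0]]
force: [-0.7, 0.5, -0.1]
opening: 0.502
```

```bash
python3 plan.py .623 .270 .12 -16.5 4
```

```text
t 12.1 p [0.6198 0.2747 0.1353] psi -14.99 tilt [ 5.2 -1.5] F [-0.7  0.5 -0.1] op 43.7 mm J [15. 40. 78. -0. 62. 30.]
total [  3.2  -4.7 -15.3] mm 4.086737156947008 row; twist/row [0.0014, 0.0, 0.0066] 0.38
[[-0.9, 1.1, 3.8], [-0.9, 1.1, 3.8], [-0.9, 1.1, 3.8], [-0.9, 1.1, 3.8]]
```

Emit:
carry_out:
  grip: [0,0,0,0,0]
  slide:
    - [-1.5,1.5,4]
    - [-1,1,4]
    - [-1,1,4]
    - [-1,1,4]
    - [0,0,0]
  twist:
    - [0.003,0,0.012]
    - [0.001,0,0.01]
    - [0,0,0.008]
    - [0,0,0.004]
    - [0,0,0]

```text
time_s: 12.6
position: [0.6216, 0.2647, 0.1168]
tcp_rot: [[0.301, 0.953, -0.003], [0.953, -0.301, -0.003], [-0.004, -0.002, -1.0]]
force: [-1.0, 0.9, -0.4]
opening: 0.5
```

```bash
cd .;python3 - <<'E'
from h import *
from rig import bot
c=snap(bot,'wrist','w6');crop(c,170,60,470,260,2.6,'w6c')
E
python3 plan.py .623 .270 .056 -16.5 5
```

```text
t 12.65 p [0.6217 0.2647 0.117 ] psi -17.53 tilt [-2.8 -2.9] F [-1.1 -0.5 -0.3] op 43.6 mm J [14. 41. 79. -0. 60. 31.]
total [  1.3   5.3 -61. ] mm 12.251644705919166 row; twist/row [-0.0004, 0.0007, -0.0036] 0.21
[[1.1, -0.1, 12.2], [1.1, -0.1, 12.2], [1.1, -0.1, 12.2], [1.1, -0.1, 12.2], [1.1, -0.1, 12.2]]
```

View pics/w6c.png

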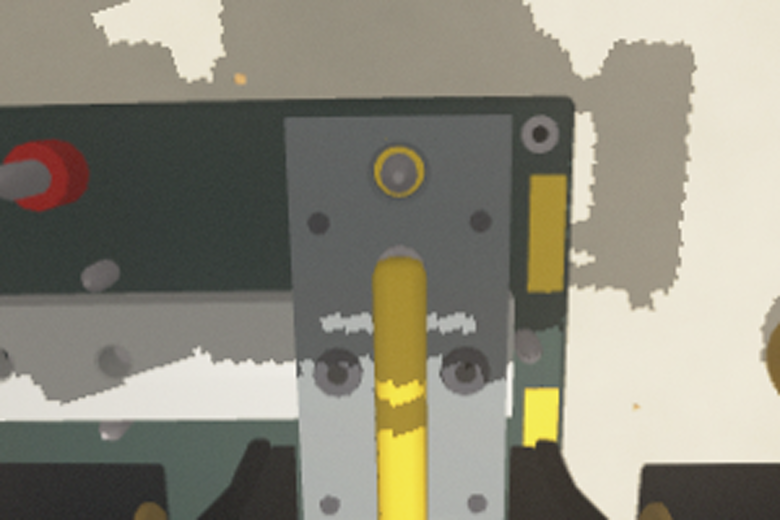

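```bash
python3 - <<'E'
from h import *
c=load('w6')
f=lambda uv:(np.array(uv,float)+.5)/2.6-.5+[170,60]
ang=lambda d:np.degrees(np.arctan2(d[1],d[0])).round(2)
P=atz(c,f([(339,373),(465,371)]),.0475);print(P.mean(0).round(4),ang(P[0]-P[1]))
H=atz(c,f([(400,260),(402,515)]),.079);print(H.round(4),ang(H[0]-H[1]))
print(atz(c,f([(399,173)]),.058))
E
```

```text
[0.6228 0.2685 0.0475] 163.41
[[0.6336 0.3041 0.079 ]
 [0.6143 0.2414 0.079 ]] 72.83
[[0.6388915  0.32180872 0.058     ]]
```

Emit:
carry_out:
  grip: [0,0,0,0,0,0,0,0]
  slide:
    - [1.5,0,6]
    - [1,0,10]
    - [1,-0.5,12]
    - [1,-0.5,12]
    - [0.5,-0.5,10]
    - [0,-0.5,6]
    - [0,0,2]
    - [0,0,0]
  twist:
    - [-0.001,0.002,-0.006]
    - [-0.001,0.002,-0.006]
    - [0,0,-0.004]
    - [0,0,0]
    - [0,0,0]
    - [0,0,0]
    - [0,0,0]
    - [0,0,0]

```text
time_s: 13.45
position: [0.6204, 0.2704, 0.0524]
tcp_rot: [[0.285, 0.959, -0.002], [0.959, -0.285, 0.0], [-0.0, -0.002, -1.0]]
force: [-0.1, 0.1, -0.5]
opening: 0.501
```

```bash
cd .;python3 plan.py .623 .2695 .0565 -16.5 2
```

```text
t 13.45 p [0.6204 0.2704 0.0524] psi -16.55 tilt [-1.8  0.2] F [-0.1  0.1 -0.5] op 43.6 mm J [14. 46. 81.  0. 53. 31.]
total [ 2.6 -0.9  4.1] mm 2.463457448230601 row; twist/row [-0.0009, 0.0002, -0.0004] 0.06
[[-0.1, 1.4, -2.0], [-0.1, 1.4, -2.0]]
```

Emit:
carry_out:
  grip: [0,0,0,-1,-1,-1,-1,-1,-1,-1]
  slide:
    - [0,2,-2]
    - [0,1.5,-2]
    - [0,0,-1]
    - [0,0,0]
    - [0,0,0]
    - [0,0,0]
    - [0,0,0]
    - [0,0,0]
    - [0,0,0]
    - [0,0,0]
  twist:
    - [0,0,0]
    - [0,0,0]
    - [0,0,0]
    - [0,0,0]
    - [0,0,0]
    - [0,0,0]
    - [0,0,0]
    - [0,0,0]
    - [0,0,0]
    - [0,0,0]

```text
time_s: 14.45
position: [0.6249, 0.2698, 0.0605]
tcp_rot: [[0.286, 0.958, 0.001], [0.958, -0.286, 0.001], [0.002, 0.001, -1.0]]
force: [-0.6, 0.3, 0.4]
opening: 0.146
```

```bash
cd .;python3 plan.py .623 .2695 .0565 -16.5 2
```

```text
t 14.45 p [0.6249 0.2698 0.0605] psi -16.59 tilt [1.1 1.5] F [-0.6  0.3  0.4] op 12.7 mm J [14. 45. 80.  0. 54. 30.]
total [-1.9 -0.3 -4. ] mm 2.1968676554046143 row; twist/row [0.0003, -0.0009, -0.0008] 0.07
[[-0.4, -0.9, 2.0], [-0.4, -0.9, 2.0]]
```

Emit:
carry_out:
  grip: [-1,-1,-1,-1,-1,-1,-1,-1]
  slide:
    - [0,0,-2]
    - [0,0,-4]
    - [0,0,-5]
    - [0,0,-5]
    - [0,0,-5]
    - [0,0,-5]
    - [0,0,-8]
    - [0,0,-10]
  twist:
    - [0,0,0]
    - [0,0,0]
    - [0,0,0]
    - [0,0,0]
    - [0,0,0]
    - [0,0,0]
    - [0,0,0]
    - [0,0,0]

```text
time_s: 15.25
position: [0.6226, 0.2688, 0.1041]
tcp_rot: [[0.285, 0.959, -0.005], [0.959, -0.285, -0.001], [-0.002, -0.005, -1.0]]
force: [-0.1, 0.1, -3.3]
opening: 0.144
```

```bash
cd .;python3 plan.py .5685 -.062 .16 -84.1 12
```

```text
t 15.25 p [0.6226 0.2688 0.1041] psi -16.56 tilt [-5.2 -0.7] F [-0.1  0.1 -3.3] op 12.5 mm J [14. 42. 79.  0. 59. 30.]
total [ -54.1 -330.8   55.9] mm 28.321590612971036 row; twist/row [-0.0002, 0.0004, 0.0982] 5.63
[[-27.7, 3.5, -4.6], [-27.2, 6.2, -4.6], [-26.5, 8.9, -4.6], [-25.5, 11.4, -4.6], [-24.3, 13.9, -4.7], [-22.8, 16.2, -4.7], [-21.1, 18.3, -4.7], [-19.2, 20.3, -4.7], [-17.1, 22.1, -4.7], [-14.8, 23.7, -4.7], [-12.4, 25.0, -4.7], [-9.9, 26.1, -4.7]]
```

Emit:
carry_out:
  grip: [-1,-1,-1,-1,-1,-1,-1,-1,-1,-1,-1,-1]
  slide:
    - [-27.5,3.5,-6]
    - [-27,6,-6]
    - [-26.5,9,-6]
    - [-25.5,11.5,-6]
    - [-24,14,-5]
    - [-23,16,-4]
    - [-21,18.5,-3]
    - [-19,20.5,-3]
    - [-17,22,-3]
    - [-15,23.5,-3]
    - [-12.5,25,-3]
    - [-10,24,-2]
  twist:
    - [0,0.001,0.098]
    - [0,0.001,0.098]
    - [0,0.001,0.098]
    - [0,0.001,0.098]
    - [0,0,0.098]
    - [0,0,0.098]
    - [0,0,0.098]
    - [0,0,0.098]
    - [0,0,0.098]
    - [0,0,0.098]
    - [0,0,0.098]
    - [0,0,0.09]

```text
time_s: 16.45
position: [0.5665, -0.0662, 0.1686]
tcp_rot: [[0.997, 0.074, 0.019], [0.073, -0.997, 0.003], [0.02, -0.002, -1.0]]
force: [0.0, 0.4, -3.6]
opening: 0.145
```

Emit:
carry_out:
  grip: [-1,-1]
  slide:
    - [0,0,0]
    - [0,0,0]
  twist:
    - [0,0,0]
    - [0,0,0]

```text
time_s: 16.65
position: [0.5668, -0.0699, 0.1709]
tcp_rot: [[0.997, 0.068, 0.023], [0.068, -0.998, 0.002], [0.023, 0.0, -1.0]]
force: [-0.9, -0.6, -3.3]
opening: 0.148
```

```bash
cd .;python3 plan.py .5685 -.062 .07 -84.1 6
```

```text
t 16.65 p [ 0.5668 -0.0699  0.1709] psi -86.1 tilt [22.5  1.5] F [-0.9 -0.6 -3.3] op 12.9 mm J [-19.  29.  94.   1.  56.  67.]
total [   1.7    7.9 -100.9] mm 16.874355691097588 row; twist/row [0.0001, -0.0038, -0.0058] 0.4
[[-0.0, -1.3, 16.8], [0.1, -1.3, 16.8], [0.1, -1.3, 16.8], [0.2, -1.3, 16.8], [0.3, -1.3, 16.8], [0.3, -1.3, 16.8]]
```

Emit:
carry_out:
  grip: [-1,-1,-1,-1,-1,-1,-1,-1,-1]
  slide:
    - [0,-1.5,8]
    - [0,-1.5,14]
    - [0,-1.5,17]
    - [0,-1,17]
    - [0,-1,17]
    - [0,0,14]
    - [0,0,8]
    - [0,0,3]
    - [0,0,0]
  twist:
    - [0,-0.01,-0.014]
    - [0,-0.007,-0.01]
    - [0,-0.004,-0.006]
    - [0,-0.003,0]
    - [0,-0.001,0]
    - [0,0,0]
    - [0,0,0]
    - [0,0,0]
    - [0,0,0]

```text
time_s: 17.55
position: [0.5665, -0.0535, 0.0628]
tcp_rot: [[0.993, 0.117, -0.01], [0.117, -0.993, 0.002], [-0.009, -0.003, -1.0]]
force: [0.3, -0.5, -3.1]
opening: 0.149
```

```bash
cd .;python3 plan.py .5685 -.062 .031 -84.1 5
```

```text
t 17.55 p [ 0.5665 -0.0535  0.0628] psi -83.26 tilt [-9.8  2.2] F [ 0.3 -0.5 -3.1] op 13.0 mm J [-17.  39.  97.  -0.  44.  67.]
total [  2.   -8.5 -31.8] mm 6.588504758814013 row; twist/row [-0.0006, 0.0019, 0.0029] 0.2
[[0.3, 1.8, 6.3], [0.3, 1.7, 6.3], [0.3, 1.7, 6.3], [0.2, 1.7, 6.3], [0.2, 1.7, 6.4]]
```

Emit:
carry_out:
  grip: [-1,-1,-1,-1,-1,-1,-1,-1]
  slide:
    - [0.5,2.5,4]
    - [0,2.5,6]
    - [0,2,6]
    - [0,1,5]
    - [0,0,4]
    - [0,0,3]
    - [0,0,1]
    - [0,0,0]
  twist:
    - [0,0.005,0.006]
    - [0,0.003,0.004]
    - [0,0.001,0.003]
    - [0,0,0]
    - [0,0,0]
    - [0,0,0]
    - [0,0,0]
    - [0,0,0]

```text
time_s: 18.35
position: [0.5698, -0.0629, 0.0331]
tcp_rot: [[0.995, 0.103, 0.004], [0.103, -0.995, 0.002], [0.005, -0.001, -1.0]]
force: [-0.6, -0.8, -3.0]
opening: 0.147
```

```bash
cd .;python3 plan.py .5685 -.062 .0305 -84.1 3
```

```text
t 18.35 p [ 0.5698 -0.0629  0.0331] psi -84.08 tilt [4.4 1.8] F [-0.6 -0.8 -3. ] op 12.8 mm J [-18.  42.  98.   0.  40.  66.]
total [-1.3  0.9 -2.6] mm 1.012553071849003 row; twist/row [-0.0004, -0.0015, 0.0001] 0.09
[[-0.4, -0.3, 0.9], [-0.4, -0.3, 0.9], [-0.4, -0.3, 0.9]]
```

Emit:
carry_out:
  grip: [-1,-1,-1,-1,-1]
  slide:
    - [0,0,1.5]
    - [0,0,1.5]
    - [0,0,1.5]
    - [0,0,1.5]
    - [0,0,1.5]
  twist:
    - [0,-0.003,0]
    - [0,-0.002,0]
    - [0,0,0]
    - [0,0,0]
    - [0,0,0]

```text
time_s: 18.85
position: [0.5701, -0.0629, 0.0304]
tcp_rot: [[0.995, 0.104, 0.0], [0.104, -0.995, 0.0], [0.0, -0.0, -1.0]]
force: [-2.2, -0.1, 6.0]
opening: 0.148
```

Emit:
carry_out:
  grip: [0,0,0,0,0,0,0,0]
  slide:
    - [0,0,-0.5]
    - [0,0,0]
    - [0,0,0]
    - [0,0,0]
    - [0,0,0]
    - [0,0,-5]
    - [0,0,-20]
    - [0,0,-40]
  twist:
    - [0,0,0]
    - [0,0,0]
    - [0,0,0]
    - [0,0,0]
    - [0,0,0]
    - [0,0,0]
    - [0,0,0]
    - [0,0,0]

```text
time_s: 19.65
position: [0.5679, -0.0622, 0.0942]
tcp_rot: [[0.995, 0.104, -0.007], [0.104, -0.995, 0.002], [-0.007, -0.003, -1.0]]
force: [0.3, -0.3, 0.1]
opening: 0.499
```

```bash
cd .;python3 plan.py;python3 - <<'E'
from h import *
from rig import bot
c=snap(bot,'scene','s6');crop(c,270,160,420,300,4,'s6c')
E
```

```text
t 19.65 p [ 0.5679 -0.0622  0.0942] psi -84.01 tilt [-7.4  2.4] F [ 0.3 -0.3  0.1] op 43.4 mm J [-17.  36.  96.   0.  48.  67.]
```

View pics/s6c.png

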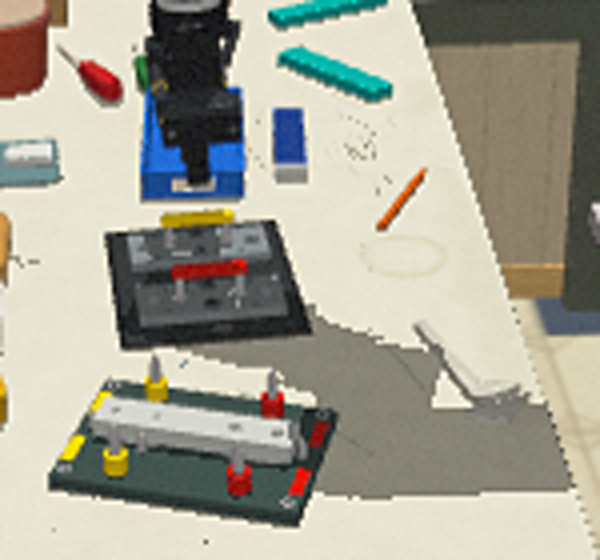

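```bash
cd .;python3 plan.py .573 .284 .2 73.4 20
```

```text
t 19.7 p [ 0.5726 -0.0633  0.1015] psi -83.99 tilt [ 5.5 -1.6] F [-0.1  0.4  3.8] op 43.6 mm J [-17.  36.  95.   0.  48.  67.]
total [  0.4 347.3  98.5] mm 18.050791972323783 row; twist/row [0.0004, 0.0001, -0.1373] 7.87
[[1.9, -17.3, -4.9], [4.2, -16.8, -4.9], [6.5, -16.1, -4.9], [8.6, -15.1, -4.9], [10.6, -13.8, -4.9], [12.4, -12.2, -4.9], [13.9, -10.4, -4.9], [15.2, -8.4, -4.9], [16.2, -6.2, -4.9], [16.9, -3.9, -4.9], [17.3, -1.6, -4.9], [17.4, 0.8, -4.9], [17.1, 3.2, -4.9], [16.5, 5.5, -4.9], [15.6, 7.7, -4.9], [14.4, 9.8, -4.9], [12.9, 11.6, -4.9], [11.2, 13.3, -4.9], [9.3, 14.7, -4.9], [7.2, 15.8, -4.9]]
```

Emit:
carry_out:
  grip: [0.2,0.2,0.2,0.2,0.2,0.2,0.2,0.2,0.2,0.2,0.2,0.2]
  slide:
    - [2,-17.5,-5]
    - [4,-17,-5]
    - [6.5,-16,-5]
    - [8.5,-15,-5]
    - [10.5,-14,-5]
    - [12.5,-12,-5]
    - [14,-10.5,-5]
    - [15,-8.5,-5]
    - [16,-6,-5]
    - [17,-4,-5]
    - [17.5,-1.5,-5]
    - [17.5,1,-5]
  twist:
    - [0,0,-0.137]
    - [0,0,-0.137]
    - [0,0,-0.137]
    - [0,0,-0.137]
    - [0,0,-0.137]
    - [0,0,-0.137]
    - [0,0,-0.137]
    - [0,0,-0.137]
    - [0,0,-0.137]
    - [0,0,-0.137]
    - [0,0,-0.137]
    - [0,0,-0.137]

```text
time_s: 20.9
position: [0.5699, 0.1502, 0.1695]
tcp_rot: [[-0.239, 0.971, 0.019], [0.971, 0.239, -0.005], [-0.009, 0.017, -1.0]]
force: [0.6, -0.5, -0.5]
opening: 0.597
```

```bash
cd .;python3 plan.py .573 .284 .2 73.4 8
```

```text
t 20.9 p [0.5699 0.1502 0.1695] psi 13.81 tilt [19.  -4.6] F [ 0.6 -0.5 -0.5] op 52.0 mm J [ 4. 31. 91. -0. 57. -9.]
total [  3.1 133.8  30.5] mm 17.15531126595572 row; twist/row [0.0014, 0.0021, -0.13] 7.45
[[16.1, 4.4, -3.9], [15.4, 6.5, -3.9], [14.4, 8.4, -3.8], [13.2, 10.2, -3.8], [11.8, 11.8, -3.8], [10.2, 13.3, -3.8], [8.4, 14.5, -3.8], [6.5, 15.4, -3.8]]
```

Emit:
carry_out:
  grip: [0.2,0.2,0.2,0.2,0.2,0.2,0.2,0.2,0.2,0.2]
  slide:
    - [16,4.5,-4]
    - [15.5,6.5,-4]
    - [14.5,8.5,-4]
    - [13,10,-4]
    - [12,12,-3]
    - [10,13,-3]
    - [8,13,-2]
    - [6,13,-2]
    - [0,0,0]
    - [0,0,0]
  twist:
    - [0.002,0.004,-0.13]
    - [0.002,0.003,-0.13]
    - [0.001,0.002,-0.13]
    - [0.001,0.002,-0.13]
    - [0.001,0.002,-0.13]
    - [0.001,0.002,-0.13]
    - [0.001,0.002,-0.125]
    - [0.001,0.002,-0.12]
    - [0,0,0]
    - [0,0,0]

```text
time_s: 21.9
position: [0.5684, 0.2876, 0.1995]
tcp_rot: [[-0.967, 0.256, 0.003], [0.256, 0.967, 0.005], [-0.002, 0.005, -1.0]]
force: [0.4, 0.8, 0.3]
opening: 0.602
```

```bash
cd .;python3 - <<'E'
from h import *
from rig import bot
c=snap(bot,'wrist','w7')
E
python3 plan.py .573 .284 .11 73.4 5
```

```text
t 21.95 p [0.5684 0.2875 0.1995] psi 75.16 tilt [3.4 4.8] F [0.3 1.1 0.2] op 52.1 mm J [ 17.  32.  82.   0.  65. -59.]
total [  4.6  -3.5 -89.5] mm 17.939205875094085 row; twist/row [0.0011, 0.0004, 0.0061] 0.36
[[-1.0, -0.5, 17.9], [-1.0, -0.5, 17.9], [-1.1, -0.5, 17.9], [-1.1, -0.5, 17.9], [-1.1, -0.4, 17.9]]
```

View pics/w7.png

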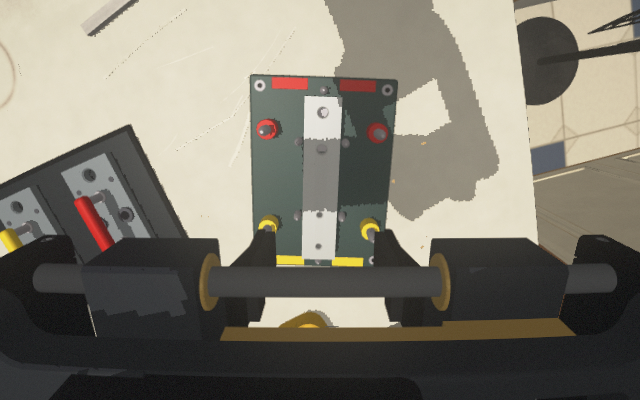

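```bash
cd .;python3 - <<'E'
from h import *
c=load('w7');crop(c,240,65,410,275,2.8,'w7c')
E
```

```text
(no output)
```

View pics/w7c.png

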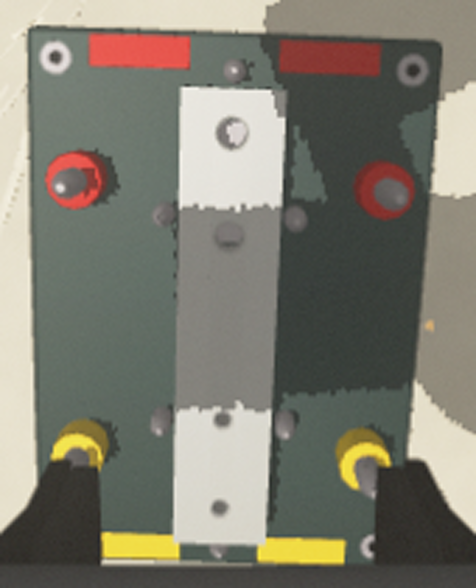

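```bash
python3 - <<'E'
from h import *
c=load('w7')
f=lambda uv:(np.array(uv,float)+.5)/2.8-.5+[240,65]
ang=lambda d:np.degrees(np.arctan2(d[1],d[0])).round(2)
P=atz(c,f([(180,87),(286,90),(268,543),(174,540)]),.034)
print('bar',P.mean(0).round(4),[np.linalg.norm(P[i]-P[(i+1)%4]).round(4) for i in range(4)],ang(P[0]+P[1]-P[2]-P[3]))
T=atz(c,f([(62,183),(399,193)]),.058);print('post mid',T.mean(0).round(4),np.linalg.norm(T[0]-T[1]),ang(T[1]-T[0]))
S=atz(c,f([(55,57),(412,70)]),.014);d=S[1]-S[0];x=d/np.linalg.norm(d);y=np.array([-x[1],x[0],0]);print('screws',S.mean(0).round(4),np.linalg.norm(d),ang(d))
yy=np.array([np.cos(np.radians(163.4)),np.sin(np.radians(163.4)),0])
print('jig from posts',(T.mean(0)-.052*yy).round(4),'from screws',(S.mean(0)-.0945*yy).round(4))
E
```

```text
bar [0.5723 0.2837 0.034 ] [np.float64(0.036), np.float64(0.169), np.float64(0.0365), np.float64(0.1687)] 163.49
post mid [0.5214 0.2989 0.058 ] 0.10893881604123536 73.43
screws [0.4826 0.3104 0.014 ] 0.1280610397524971 73.14
jig from posts [0.5712 0.2841 0.058 ] from screws [0.5732 0.2834 0.014 ]
```

Emit:
carry_out:
  grip: [0.2,0.2,0.2,0.2,0.2,0.2,0.2,0.2,0.2,0.2]
  slide:
    - [-1.5,-0.5,8]
    - [-1.5,-0.5,14]
    - [-1,-0.5,18]
    - [-0.5,-0.5,20]
    - [0,-0.5,20]
    - [0,0,18]
    - [0,0,16]
    - [0,0,10]
    - [0,0,4]
    - [0,0,0]
  twist:
    - [0.003,0.001,0.014]
    - [0.002,0.001,0.012]
    - [0.001,0,0.008]
    - [0,0,0]
    - [0,0,0]
    - [0,0,0]
    - [0,0,0]
    - [0,0,0]
    - [0,0,0]
    - [0,0,0]

```text
time_s: 22.95
position: [0.5707, 0.2755, 0.0573]
tcp_rot: [[-0.951, 0.309, -0.009], [0.31, 0.951, -0.005], [0.007, -0.008, -1.0]]
force: [-0.0, -0.2, -0.5]
opening: 0.598
```

```bash
cd .;python3 plan.py .5725 .284 .021 73.4 4
```

```text
t 22.95 p [0.5707 0.2755 0.0573] psi 71.97 tilt [-9.3 -5.2] F [-0.  -0.2 -0.5] op 52.0 mm J [ 16.  43.  87.  -0.  50. -56.]
total [  1.8   8.5 -36.3] mm 9.340944143496955 row; twist/row [-0.0019, -0.0018, -0.0062] 0.39
[[0.2, 2.2, 9.1], [0.2, 2.2, 9.1], [0.2, 2.2, 9.1], [0.2, 2.2, 9.1]]
```

Emit:
carry_out:
  grip: [0.2,0.2,0.2,0.2]
  slide:
    - [0,4,0]
    - [0,3,0]
    - [0,3,2]
    - [0,0,2]
  twist:
    - [-0.005,-0.004,-0.012]
    - [-0.003,-0.002,-0.01]
    - [-0.002,0,-0.005]
    - [0,0,0]

```text
time_s: 23.35
position: [0.5761, 0.2865, 0.0558]
tcp_rot: [[-0.959, 0.282, 0.006], [0.282, 0.959, 0.005], [-0.004, 0.006, -1.0]]
force: [-0.6, -0.2, -0.3]
opening: 0.598
```

```bash
cd .;python3 plan.py .5725 .284 .021 73.4 4
```

```text
t 23.35 p [0.5761 0.2865 0.0558] psi 73.61 tilt [5.5 4.9] F [-0.6 -0.2 -0.3] op 52.0 mm J [ 16.  44.  87.   0.  50. -57.]
total [ -3.6  -2.5 -34.8] mm 8.754971119720778 row; twist/row [0.0016, 0.001, 0.0009] 0.12
[[0.7, -0.9, 8.7], [0.7, -0.9, 8.7], [0.7, -0.9, 8.7], [0.7, -0.9, 8.7]]
```

Emit:
carry_out:
  grip: [0.2,0.2,0.2,0.2,0.2,0.2,0.2,0.2]
  slide:
    - [0.5,-1,3]
    - [0.5,-1,6]
    - [0.5,-0.5,7]
    - [0.5,0,7]
    - [0,0,6]
    - [0,0,4]
    - [0,0,1]
    - [0,0,0]
  twist:
    - [0.003,0.002,0]
    - [0.002,0.001,0]
    - [0,0,0]
    - [0,0,0]
    - [0,0,0]
    - [0,0,0]
    - [0,0,0]
    - [0,0,0]

```text
time_s: 24.15
position: [0.5727, 0.2845, 0.0181]
tcp_rot: [[-0.959, 0.282, -0.0], [0.282, 0.959, 0.0], [0.0, 0.0, -1.0]]
force: [-0.7, 0.6, -0.1]
opening: 0.596
```

```bash
cd .;python3 plan.py .5725 .284 .021 73.4 3
```

```text
t 24.15 p [0.5727 0.2845 0.0181] psi 73.63 tilt [-0.3  0.1] F [-0.7  0.6 -0.1] op 51.8 mm J [ 16.  47.  87.   0.  46. -57.]
total [-0.2 -0.5  2.9] mm 0.9910872803190703 row; twist/row [0.0, -0.0001, 0.0013] 0.08
[[0.0, -0.2, -1.0], [0.0, -0.2, -1.0], [0.0, -0.2, -1.0]]
```

Emit:
carry_out:
  grip: [0.2,-1,-1,-1,-1,-1,-1]
  slide:
    - [0,0,-2]
    - [0,0,0]
    - [0,0,0]
    - [0,0,0]
    - [0,0,0]
    - [0,0,0]
    - [0,0,0]
  twist:
    - [0,0,0]
    - [0,0,0]
    - [0,0,0]
    - [0,0,0]
    - [0,0,0]
    - [0,0,0]
    - [0,0,0]

```text
time_s: 24.85
position: [0.5733, 0.2846, 0.0211]
tcp_rot: [[-0.959, 0.282, 0.001], [0.282, 0.959, 0.0], [-0.001, 0.001, -1.0]]
force: [0.3, -0.3, 1.0]
opening: 0.409
```

```bash
cd .;python3 plan.py
```

```text
t 24.85 p [0.5733 0.2846 0.0211] psi 73.63 tilt [1.2 0.5] F [ 0.3 -0.3  1. ] op 35.6 mm J [ 16.  46.  87.   0.  46. -57.]
```

Emit:
carry_out:
  grip: [-1,-1,-1,-1,-1,-1,-1,-1,-1,-1]
  slide:
    - [0,0,-2]
    - [0,0,-4]
    - [0,0,-5]
    - [0,0,-5]
    - [0,0,-5]
    - [0,0,-8]
    - [0,0,-12]
    - [0,0,-20]
    - [0,0,-25]
    - [0,0,-25]
  twist:
    - [0,0,0]
    - [0,0,0]
    - [0,0,0]
    - [0,0,0]
    - [0,0,0]
    - [0,0,0]
    - [0,0,0]
    - [0,0,0]
    - [0,0,0]
    - [0,0,0]

```text
time_s: 25.85
position: [0.5696, 0.2835, 0.1352]
tcp_rot: [[-0.959, 0.282, -0.009], [0.282, 0.959, -0.002], [0.008, -0.005, -1.0]]
force: [0.4, -0.6, -2.9]
opening: 0.41
```

```bash
cd .;python3 plan.py .566 -.302 .19 -1.5 20
```

```text
t 25.85 p [0.5696 0.2835 0.1352] psi 73.63 tilt [-8.6 -2.4] F [ 0.4 -0.6 -2.9] op 35.7 mm J [ 16.  37.  84.   0.  59. -57.]
total [  -3.6 -585.5   54.8] mm 29.4032651322408 row; twist/row [-0.0004, -0.0002, 0.0656] 3.76
[[-8.1, -28.2, -2.7], [-9.9, -27.6, -2.7], [-11.7, -26.9, -2.7], [-13.4, -26.0, -2.7], [-15.1, -25.1, -2.7], [-16.7, -24.1, -2.7], [-18.2, -22.9, -2.7], [-19.7, -21.7, -2.7], [-21.1, -20.3, -2.7], [-22.4, -18.9, -2.7], [-23.5, -17.4, -2.7], [-24.6, -15.8, -2.8], [-25.6, -14.2, -2.8], [-26.5, -12.4, -2.8], [-27.3, -10.7, -2.8], [-27.9, -8.9, -2.8], [-28.4, -7.0, -2.8], [-28.8, -5.2, -2.8], [-29.1, -3.2, -2.7], [-29.2, -1.3, -2.7]]
```

Emit:
carry_out:
  grip: [-1,-1,-1,-1,-1,-1,-1,-1,-1,-1,-1,-1]
  slide:
    - [-8,-28,-5]
    - [-10,-27.5,-5]
    - [-11.5,-27,-5]
    - [-13.5,-26,-5]
    - [-15,-25,-5]
    - [-16.5,-24,-4]
    - [-18,-23,-3]
    - [-19.5,-21.5,-3]
    - [-21,-20.5,-3]
    - [-22.5,-19,-3]
    - [-23.5,-17.5,-3]
    - [-24.5,-16,-3]
  twist:
    - [0,0,0.066]
    - [0,0,0.066]
    - [0,0,0.066]
    - [0,0,0.066]
    - [0,0,0.066]
    - [0,0,0.066]
    - [0,0,0.066]
    - [0,0,0.066]
    - [0,0,0.066]
    - [0,0,0.066]
    - [0,0,0.066]
    - [0,0,0.066]

```text
time_s: 27.05
position: [0.5648, -0.0746, 0.2027]
tcp_rot: [[-0.452, 0.892, 0.017], [0.892, 0.452, 0.001], [-0.007, 0.016, -1.0]]
force: [1.3, 0.0, -1.8]
opening: 0.409
```

```bash
cd .;python3 plan.py .566 -.302 .18 -1.5 8
```

```text
t 27.05 p [ 0.5648 -0.0746  0.2027] psi 26.87 tilt [17.5  0.9] F [ 1.3  0.  -1.8] op 35.6 mm J [-19.  27.  92.   0.  60. -46.]
total [   1.2 -227.4  -22.7] mm 28.564887314255426 row; twist/row [0.0022, 0.0004, 0.0619] 3.55
[[-25.4, -12.8, 2.8], [-26.1, -11.2, 2.8], [-26.8, -9.5, 2.8], [-27.3, -7.8, 2.9], [-27.8, -6.1, 2.9], [-28.1, -4.4, 2.9], [-28.3, -2.6, 2.9], [-28.4, -0.9, 2.9]]
```

Emit:
carry_out:
  grip: [-1,-1,-1,-1,-1,-1,-1,-1,-1,-1]
  slide:
    - [-25.5,-13,2]
    - [-26,-11,2]
    - [-27,-9.5,3]
    - [-27,-8,3]
    - [-28,-6,3]
    - [-28,-4.5,3]
    - [-27,-2.5,3]
    - [-22,-1,3]
    - [0,0,0]
    - [0,0,0]
  twist:
    - [0.003,0,0.062]
    - [0.003,0,0.062]
    - [0.002,0,0.062]
    - [0.002,0,0.062]
    - [0.002,0,0.062]
    - [0.001,0,0.06]
    - [0.001,0,0.06]
    - [0.001,0,0.06]
    - [0,0,0]
    - [0,0,0]

```text
time_s: 28.05
position: [0.5618, -0.3083, 0.1926]
tcp_rot: [[0.048, 0.999, 0.013], [0.999, -0.048, -0.01], [-0.009, 0.014, -1.0]]
force: [-0.2, 0.8, -1.9]
opening: 0.409
```

```bash
cd .;python3 - <<'E'
from h import *
from rig import bot
c=snap(bot,'wrist','w8')
E
python3 plan.py .566 -.302 .08 -1.5 5
```

```text
t 28.1 p [ 0.5619 -0.3084  0.1927] psi -2.73 tilt [ 13.6 -11. ] F [-0.  -0.2 -2.5] op 35.9 mm J [-39.  33.  82.  -0.  64. -36.]
total [   4.1    6.4 -112.7] mm 22.591475090389874 row; twist/row [0.0028, 0.0021, -0.0043] 0.32
[[1.6, 0.4, 22.5], [1.5, 0.5, 22.5], [1.5, 0.6, 22.5], [1.4, 0.6, 22.5], [1.4, 0.7, 22.5]]
```

View pics/w8.png

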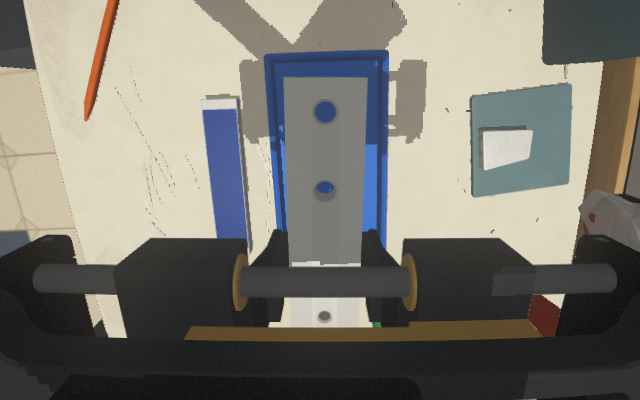

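```bash
python3 - <<'E'
from h import *
c=load('w8')
ang=lambda d:np.degrees(np.arctan2(d[1],d[0])).round(2)
P=atz(c,[(265,55.5),(388,50.5)],.035);d=P[1]-P[0];x=d/np.linalg.norm(d);y=np.array([-x[1],x[0],0])
print(P.round(4),np.linalg.norm(d),ang(d),'tray',(P.mean(0)-.11*y).round(4))
Q=atz(c,[(388,50.5),(384,236)],.035);print(ang(Q[0]-Q[1]))
P=atz(c,[(201.5,99),(237,98)],.016);d=P[1]-P[0];print(P.round(4),np.linalg.norm(d),ang(d))
Q=atz(c,[(201.5,99),(217,240),(237,98),(250,240)],.016);print(ang(Q[0]-Q[1]),ang(Q[2]-Q[3]))
E
```

```text
[[ 0.5164 -0.1914  0.035 ]
 [ 0.6273 -0.1923  0.035 ]] 0.11084953146113577 -0.46 tray [ 0.571  -0.3018  0.035 ]
88.79
[[ 0.4473 -0.2255  0.016 ]
 [ 0.4825 -0.2267  0.016 ]] 0.03529568289454741 -1.93
88.0 88.55
```

Emit:
carry_out:
  grip: [-1,-1,-1,-1,-1,-1,-1,-1,-1]
  slide:
    - [1.5,2.5,10]
    - [1.5,2,18]
    - [1,1.5,20]
    - [1,1,20]
    - [1,0,20]
    - [0,0,16]
    - [0,0,10]
    - [0,0,4]
    - [0,0,0]
  twist:
    - [0.007,0.005,-0.012]
    - [0.004,0.003,-0.01]
    - [0.002,0.002,-0.006]
    - [0,0,0]
    - [0,0,0]
    - [0,0,0]
    - [0,0,0]
    - [0,0,0]
    - [0,0,0]

```text
time_s: 29.0
position: [0.5701, -0.2914, 0.0628]
tcp_rot: [[0.003, 1.0, -0.007], [1.0, -0.003, 0.007], [0.007, -0.007, -1.0]]
force: [-0.2, -0.4, -2.1]
opening: 0.412
```

```bash
cd .;python3 plan.py .570 -.302 .007 -1 8
```

```text
t 29.0 p [ 0.5701 -0.2914  0.0628] psi -0.18 tilt [-6.6  7.5] F [-0.2 -0.4 -2.1] op 35.9 mm J [-37.  43.  86.   0.  51. -37.]
total [ -0.1 -10.6 -55.8] mm 7.101957445932999 row; twist/row [-0.0008, -0.0009, 0.0018] 0.12
[[-1.4, 0.0, 7.0], [-1.4, 0.0, 7.0], [-1.4, 0.0, 7.0], [-1.4, 0.0, 7.0], [-1.4, 0.0, 7.0], [-1.4, 0.0, 7.0], [-1.3, 0.0, 7.0], [-1.3, 0.0, 7.0]]
```

Emit:
carry_out:
  grip: [-1,-1,-1,-1,-1,-1,-1,-1,-1,-1]
  slide:
    - [-4,0,1]
    - [-4,0,2]
    - [-3,0,4]
    - [0,0,8]
    - [0,0,9]
    - [0,0,9]
    - [0,0,8]
    - [0,0,6]
    - [0,0,3]
    - [0,0,0]
  twist:
    - [-0.003,-0.003,0.005]
    - [-0.002,-0.002,0.005]
    - [-0.002,-0.002,0.003]
    - [0,0,0]
    - [0,0,0]
    - [0,0,0]
    - [0,0,0]
    - [0,0,0]
    - [0,0,0]
    - [0,0,0]

```text
time_s: 30.0
position: [0.5716, -0.3048, 0.0104]
tcp_rot: [[0.017, 1.0, 0.005], [1.0, -0.017, -0.003], [-0.003, 0.005, -1.0]]
force: [0.2, 0.3, -1.7]
opening: 0.411
```

```bash
cd .;python3 plan.py .570 -.302 .007 -1 3
```

```text
t 30.0 p [ 0.5716 -0.3048  0.0104] psi -1.0 tilt [ 4.6 -3. ] F [ 0.2  0.3 -1.7] op 35.8 mm J [-38.  48.  86.   0.  46. -37.]
total [-1.6  2.8 -3.4] mm 1.5524433148255845 row; twist/row [0.0015, 0.001, 0.0] 0.1
[[0.9, -0.5, 1.1], [0.9, -0.5, 1.1], [0.9, -0.5, 1.1]]
```

Emit:
carry_out:
  grip: [-1,-1,-1,-1,-1]
  slide:
    - [0,0,1.5]
    - [0,0,1.5]
    - [0,0,1.5]
    - [0,0,1.5]
    - [0,0,1]
  twist:
    - [0.002,0.002,0]
    - [0.001,0.001,0]
    - [0,0,0]
    - [0,0,0]
    - [0,0,0]

```text
time_s: 30.5
position: [0.572, -0.305, 0.0071]
tcp_rot: [[0.017, 1.0, 0.002], [1.0, -0.017, -0.001], [-0.001, 0.002, -1.0]]
force: [-1.3, 0.9, 1.0]
opening: 0.411
```

Emit:
carry_out:
  grip: [0.15,0.15,0.15,0.15,0.15,0.15,0.15,0.15]
  slide:
    - [0,0,0]
    - [0,0,0]
    - [0,0,0]
    - [0,0,0]
    - [0,0,-5]
    - [0,0,-15]
    - [0,0,-25]
    - [0,0,-25]
  twist:
    - [0,0,0]
    - [0,0,0]
    - [0,0,0]
    - [0,0,0]
    - [0,0,0]
    - [0,0,0]
    - [0,0,0]
    - [0,0,0]

```text
time_s: 31.3
position: [0.5713, -0.3046, 0.0783]
tcp_rot: [[0.017, 1.0, -0.0], [1.0, -0.017, 0.001], [0.001, -0.0, -1.0]]
force: [-0.2, -0.7, 0.4]
opening: 0.577
```

```bash
cd .;python3 plan.py .461 -.310 .14 -2 6
```

```text
t 31.3 p [ 0.5713 -0.3046  0.0783] psi -0.97 tilt [-0.2  1.2] F [-0.2 -0.7  0.4] op 50.2 mm J [-38.  42.  85.   0.  53. -37.]
total [-110.3   -5.4   61.7] mm 21.080691602862267 row; twist/row [-0.0, -0.0002, 0.003] 0.17
[[-1.2, -18.4, -10.3], [-1.3, -18.4, -10.3], [-1.3, -18.4, -10.3], [-1.4, -18.4, -10.3], [-1.4, -18.4, -10.3], [-1.5, -18.3, -10.3]]
```

Emit:
carry_out:
  grip: [0.2,0.2,0.2,0.2,0.2,0.2,0.2,0.2]
  slide:
    - [-1,-18,-10]
    - [-1.5,-18,-10]
    - [-1.5,-18,-10]
    - [-1.5,-18,-8]
    - [-1.5,-18,-5]
    - [-1.5,-16,0]
    - [0,0,0]
    - [0,0,0]
  twist:
    - [0,0,0.003]
    - [0,0,0.003]
    - [0,0,0.003]
    - [0,0,0.003]
    - [0,0,0.003]
    - [0,0,0.003]
    - [0,0,0]
    - [0,0,0]

```text
time_s: 32.1
position: [0.467, -0.3143, 0.1375]
tcp_rot: [[0.035, 0.999, 0.018], [0.999, -0.034, -0.015], [-0.014, 0.019, -1.0]]
force: [1.0, 0.4, 0.8]
opening: 0.6
```

```bash
cd .;python3 - <<'E'
from h import *
from rig import bot
c=snap(bot,'wrist','w9');crop(c,200,20,460,260,2.3,'w9c')
E
python3 plan.py .462 -.311 .06 -1.8 5
```

```text
t 32.15 p [ 0.4671 -0.3142  0.1374] psi -1.94 tilt [ 17.8 -14.5] F [ 0.3 -0.5 -0.2] op 52.2 mm J [-45.  32.  97.   0.  50. -44.]
total [ -5.1   3.2 -77.4] mm 15.52053975455426 row; twist/row [0.0037, 0.0028, -0.0005] 0.27
[[0.8, -1.3, 15.4], [0.8, -1.3, 15.4], [0.7, -1.2, 15.5], [0.7, -1.1, 15.5], [0.6, -1.1, 15.5]]
```

View pics/w9c.png

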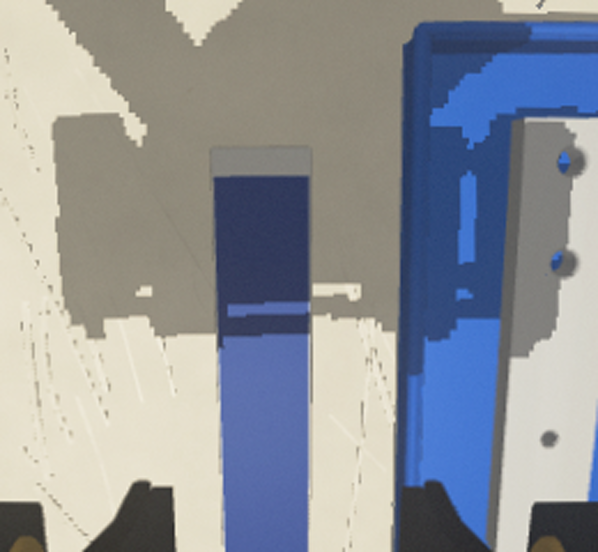

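```bash
python3 - <<'E'
from h import *
c=load('w9')
f=lambda uv:(np.array(uv,float)+.5)/2.3-.5+[200,20]
ang=lambda d:np.degrees(np.arctan2(d[1],d[0])).round(2)
P=atz(c,f([(211,147),(311,147),(223,540),(309,540)]),.016);d=P[1]-P[0];print(P.round(4),np.linalg.norm(d),ang(d),ang(P[0]-P[2]),ang(P[1]-P[3]))
a=np.radians(88.2);print((P[:2].mean(0)-.085*np.array([np.cos(a),np.sin(a),0])).round(4))
print(dep(c,f([(260,250),(260,450)])).round(4), dep(c,f([(540,450)])).round(4))
E
```

```text
[[ 0.4459 -0.2255  0.016 ]
 [ 0.4812 -0.2267  0.016 ]
 [ 0.4413 -0.378   0.016 ]
 [ 0.4764 -0.3795  0.016 ]] 0.03529127272699081 -2.03 88.26 88.21
[ 0.4609 -0.3111  0.016 ]
[[ 0.4616 -0.2621  0.0164]
 [ 0.4581 -0.3401  0.0147]] [[ 0.5681 -0.3428  0.0202]]
```

Emit:
carry_out:
  grip: [0.2,0.2,0.2,0.2,0.2,0.2,0.2,0.2]
  slide:
    - [0.5,-2,8]
    - [0.5,-1.5,14]
    - [0,-1.5,16]
    - [0,-1,16]
    - [0,-1,14]
    - [0,0,8]
    - [0,0,3]
    - [0,0,0]
  twist:
    - [0.008,0.007,0]
    - [0.005,0.004,0]
    - [0.003,0.002,0]
    - [0.001,0.001,0]
    - [0,0,0]
    - [0,0,0]
    - [0,0,0]
    - [0,0,0]

```text
time_s: 32.95
position: [0.4632, -0.3119, 0.0484]
tcp_rot: [[0.03, 1.0, -0.002], [1.0, -0.03, 0.004], [0.004, -0.002, -1.0]]
force: [-0.4, -0.4, 0.7]
opening: 0.6
```

```bash
cd .;python3 plan.py .461 -.311 .006 -1.8 6
```

```text
t 32.95 p [ 0.4632 -0.3119  0.0484] psi -1.73 tilt [-2.2  4.4] F [-0.4 -0.4  0.7] op 52.2 mm J [-45.  40.  99.   0.  41. -44.]
total [ -2.2   0.9 -42.4] mm 7.084804855873585 row; twist/row [-0.0004, -0.0007, 0.0002] 0.05
[[0.1, -0.4, 7.1], [0.1, -0.4, 7.1], [0.1, -0.4, 7.1], [0.1, -0.4, 7.1], [0.1, -0.4, 7.1], [0.1, -0.4, 7.1]]
```

Emit:
carry_out:
  grip: [0.2,0.2,0.2,0.2,0.2,0.2,0.2,0.2]
  slide:
    - [0,-0.5,4]
    - [0,-0.5,7]
    - [0,-0.5,8]
    - [0,-0.5,8]
    - [0,-0.5,7]
    - [0,0,4]
    - [0,0,1]
    - [0,0,0]
  twist:
    - [-0.001,-0.002,0]
    - [-0.001,-0.001,0]
    - [0,0,0]
    - [0,0,0]
    - [0,0,0]
    - [0,0,0]
    - [0,0,0]
    - [0,0,0]

```text
time_s: 33.75
position: [0.4615, -0.3126, 0.0071]
tcp_rot: [[0.03, 1.0, 0.002], [1.0, -0.03, -0.001], [-0.001, 0.002, -1.0]]
force: [0.6, 0.6, -0.5]
opening: 0.598
```

```bash
cd .;python3 plan.py .461 -.311 .005 -1.8 2
```

```text
t 33.75 p [ 0.4615 -0.3126  0.0071] psi -1.72 tilt [ 1.9 -1.1] F [ 0.6  0.6 -0.5] op 52.1 mm J [-46.  44. 100.   0.  36. -44.]
total [-0.5  1.6 -2.1] mm 1.3688721751752473 row; twist/row [0.001, 0.0005, 0.0007] 0.07
[[0.8, -0.3, 1.1], [0.8, -0.3, 1.1]]
```

Emit:
carry_out:
  grip: [0.2,0.2,-1,-1,-1,-1,-1,-1]
  slide:
    - [1,0,2]
    - [1,0,1.5]
    - [0,0,0]
    - [0,0,0]
    - [0,0,0]
    - [0,0,0]
    - [0,0,0]
    - [0,0,0]
  twist:
    - [0.001,0.001,0]
    - [0,0,0]
    - [0,0,0]
    - [0,0,0]
    - [0,0,0]
    - [0,0,0]
    - [0,0,0]
    - [0,0,0]

```text
time_s: 34.55
position: [0.462, -0.3107, 0.0041]
tcp_rot: [[0.03, 1.0, 0.002], [1.0, -0.03, -0.001], [-0.001, 0.002, -1.0]]
force: [0.9, 0.6, 0.0]
opening: 0.41
```

```bash
cd .;python3 plan.py .461 -.311 .005 -1.8 2
```

```text
t 34.55 p [ 0.462  -0.3107  0.0041] psi -1.71 tilt [ 1.8 -1. ] F [0.9 0.6 0. ] op 35.7 mm J [-45.  44. 100.   0.  35. -44.]
total [-1.  -0.3  0.9] mm 0.6823771908763567 row; twist/row [0.0009, 0.0005, 0.0008] 0.08
[[-0.2, -0.5, -0.5], [-0.2, -0.5, -0.5]]
```

Emit:
carry_out:
  grip: [-1,-1,-1,-1,-1,-1,-1,-1]
  slide:
    - [0,0,-3]
    - [0,0,-8]
    - [0,0,-15]
    - [0,0,-25]
    - [0,0,-30]
    - [0,0,-30]
    - [0,0,-20]
    - [0,0,-10]
  twist:
    - [0,0,0]
    - [0,0,0]
    - [0,0,0]
    - [0,0,0]
    - [0,0,0]
    - [0,0,0]
    - [0,0,0]
    - [0,0,0]

```text
time_s: 35.35
position: [0.4596, -0.3086, 0.1503]
tcp_rot: [[0.03, 1.0, -0.003], [1.0, -0.03, 0.004], [0.004, -0.004, -1.0]]
force: [0.2, -0.2, -2.4]
opening: 0.409
```

```bash
cd .;python3 plan.py .5728 .284 .16 73.4 22
```

```text
t 35.35 p [ 0.4596 -0.3086  0.1503] psi -1.73 tilt [-3.4  4.4] F [ 0.2 -0.2 -2.4] op 35.6 mm J [-45.  30.  96.   0.  54. -44.]
total [113.2 592.6   9.7] mm 27.425456644692726 row; twist/row [-0.0, -0.0003, -0.0596] 3.41
[[27.1, 4.3, -0.3], [26.8, 5.9, -0.3], [26.4, 7.5, -0.4], [25.9, 9.1, -0.4], [25.3, 10.6, -0.4], [24.6, 12.1, -0.4], [23.8, 13.5, -0.4], [23.0, 14.9, -0.4], [22.1, 16.3, -0.4], [21.1, 17.6, -0.4], [20.0, 18.8, -0.4], [18.8, 19.9, -0.4], [17.6, 21.0, -0.4], [16.3, 22.0, -0.4], [15.0, 23.0, -0.4], [13.6, 23.8, -0.4], [12.1, 24.6, -0.4], [10.7, 25.3, -0.4], [9.1, 25.9, -0.4], [7.6, 26.4, -0.4], [6.0, 26.8, -0.4], [4.4, 27.1, -0.4]]
```

Emit:
carry_out:
  grip: [-1,-1,-1,-1,-1,-1,-1,-1,-1,-1,-1,-1]
  slide:
    - [27,4.5,-2]
    - [27,6,-2]
    - [26.5,7.5,-2]
    - [26,9,-2]
    - [25.5,10.5,-2]
    - [24.5,12,-2]
    - [24,13.5,-2]
    - [23,15,-2]
    - [22,16.5,-2]
    - [21,17.5,-2]
    - [20,19,-2]
    - [19,20,-2]
  twist:
    - [0,0,-0.06]
    - [0,0,-0.06]
    - [0,0,-0.06]
    - [0,0,-0.06]
    - [0,0,-0.06]
    - [0,0,-0.06]
    - [0,0,-0.06]
    - [0,0,-0.06]
    - [0,0,-0.06]
    - [0,0,-0.06]
    - [0,0,-0.06]
    - [0,0,-0.06]

```text
time_s: 36.55
position: [0.5152, 0.0251, 0.1756]
tcp_rot: [[-0.653, 0.758, -0.007], [0.758, 0.653, 0.002], [0.007, -0.004, -1.0]]
force: [1.1, -0.1, -1.8]
opening: 0.41
```

```bash
cd .;python3 plan.py .5728 .284 .16 73.4 10
```

```text
t 36.55 p [0.5152 0.0251 0.1756] psi 40.74 tilt [-7.3  2.5] F [ 1.1 -0.1 -1.8] op 35.7 mm J [-10.  26. 100.   0.  54. -50.]
total [ 57.6 258.9 -15.6] mm 26.571617236844794 row; twist/row [-0.0002, -0.0008, -0.057] 3.27
[[15.9, 21.3, 1.6], [14.6, 22.1, 1.6], [13.3, 22.9, 1.6], [12.0, 23.7, 1.6], [10.6, 24.3, 1.6], [9.2, 24.9, 1.6], [7.8, 25.4, 1.6], [6.4, 25.8, 1.6], [4.9, 26.1, 1.6], [3.4, 26.3, 1.6]]
```

Emit:
carry_out:
  grip: [-1,-1,-1,-1,-1,-1,-1,-1,-1,-1,-1,-1]
  slide:
    - [16,21.5,1]
    - [14.5,22,1]
    - [13.5,23,1]
    - [12,23.5,1]
    - [10.5,24.5,1]
    - [9,25,1]
    - [8,25.5,1]
    - [6.5,25,1]
    - [5,24,1]
    - [3,20,1]
    - [0,0,0]
    - [0,0,0]
  twist:
    - [0,0,-0.057]
    - [0,0,-0.057]
    - [0,0,-0.057]
    - [0,0,-0.057]
    - [0,0,-0.057]
    - [0,0,-0.057]
    - [0,0,-0.057]
    - [0,0,-0.057]
    - [0,0,-0.055]
    - [0,0,-0.05]
    - [0,0,0]
    - [0,0,0]

```text
time_s: 37.75
position: [0.5601, 0.2901, 0.1596]
tcp_rot: [[-0.964, 0.266, -0.023], [0.266, 0.964, 0.0], [0.022, -0.006, -1.0]]
force: [-0.2, 0.0, -1.8]
opening: 0.412
```

```bash
cd .;python3 plan.py .5728 .284 .11 73.4 6
```

```text
t 37.75 p [0.5601 0.2901 0.1596] psi 74.59 tilt [-23.1   0.2] F [-0.2  0.  -1.8] op 35.9 mm J [ 17.  35.  84.   0.  62. -58.]
total [ 12.7  -6.1 -49.6] mm 8.597383621391126 row; twist/row [-0.001, -0.0037, 0.0034] 0.3
[[-2.5, -0.4, 8.2], [-2.5, -0.4, 8.2], [-2.4, -0.4, 8.2], [-2.4, -0.4, 8.2], [-2.4, -0.4, 8.3], [-2.4, -0.4, 8.3]]
```

Emit:
carry_out:
  grip: [-1,-1,-1,-1,-1,-1,-1,-1]
  slide:
    - [-3.5,-0.5,5]
    - [-3,-0.5,8]
    - [-3,-0.5,9]
    - [-2,-0.5,9]
    - [-1,0,9]
    - [0,0,5]
    - [0,0,2]
    - [0,0,0]
  twist:
    - [-0.002,-0.01,0.008]
    - [-0.002,-0.007,0.006]
    - [-0.001,-0.004,0.004]
    - [0,-0.002,0.002]
    - [0,0,0]
    - [0,0,0]
    - [0,0,0]
    - [0,0,0]

```text
time_s: 38.55
position: [0.5706, 0.2793, 0.1064]
tcp_rot: [[-0.956, 0.293, -0.003], [0.293, 0.956, -0.004], [0.002, -0.005, -1.0]]
force: [-0.3, -1.6, -2.8]
opening: 0.413
```

```bash
cd .;python3 plan.py .5728 .284 .11 73.4 2; python3 - <<'E'
from h import *
from rig import bot
c=snap(bot,'wrist','w10');crop(c,200,0,450,260,2.3,'w10c')
E
```

```text
t 38.55 p [0.5706 0.2793 0.1064] psi 72.98 tilt [-3.1 -4.2] F [-0.3 -1.6 -2.8] op 35.9 mm J [ 16.  39.  86.  -0.  55. -57.]
total [2.2 4.7 3.6] mm 3.1557309616557623 row; twist/row [-0.0025, -0.0009, -0.0037] 0.26
[[-0.3, 2.6, -1.8], [-0.3, 2.6, -1.8]]
```

View pics/w10c.png

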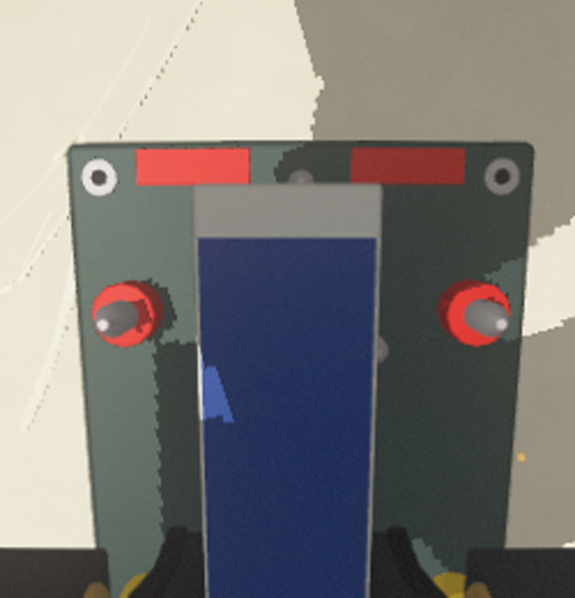

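```bash
python3 - <<'E'
from h import *
c=load('w10')
f=lambda uv:(np.array(uv,float)+.5)/2.3-.5+[200,0]
ang=lambda d:np.degrees(np.arctan2(d[1],d[0])).round(2)
s=c['state'];z=s['position'][2]
P=atz(c,f([(194,185),(382,185),(203,560),(373,560)]),z+.0119)
d=P[1]-P[0];tx=np.array(s['tcp_rot'])[:,0];ty=np.array(s['tcp_rot'])[:,1]
m=P[:2].mean(0);print('bar end',m.round(4),np.linalg.norm(d),ang(d),'axis',ang((P[0]+P[1]-P[2]-P[3])),'in tool',((m-s['position'])@tx).round(4),((m-s['position'])@ty).round(4))
y=np.array([np.cos(np.radians(163.4)),np.sin(np.radians(163.4)),0])
T=atz(c,f([(101,324),(502,323)]),.058);S=atz(c,f([(99,178),(501,178)]),.014)
print('posts',T.mean(0).round(4),np.linalg.norm(T[0]-T[1]),ang(T[1]-T[0]),'jig',(T.mean(0)-.052*y).round(4))
print('screws',np.linalg.norm(S[0]-S[1]),ang(S[1]-S[0]),'jig',(S.mean(0)-.0945*y).round(4))
E
```

```text
bar end [0.4905 0.3044 0.1183] 0.0352980086724242 72.94 axis 162.98 in tool 0.084 0.0006
posts [0.5226 0.2982 0.058 ] 0.11043498782067357 73.15 jig [0.5724 0.2834 0.058 ]
screws 0.12801190006288218 72.98 jig [0.5735 0.2833 0.014 ]
```

Emit:
carry_out:
  grip: [-1,-1,-1,-1,-1,-1,-1,-1]
  slide:
    - [0,2,4]
    - [0,2,9]
    - [0,1,12]
    - [0,0,12]
    - [0,0,10]
    - [0,0,5]
    - [0,0,2]
    - [0,0,0]
  twist:
    - [-0.003,-0.001,-0.002]
    - [-0.002,-0.001,-0.001]
    - [0,0,-0.001]
    - [0,0,0]
    - [0,0,0]
    - [0,0,0]
    - [0,0,0]
    - [0,0,0]

```text
time_s: 39.4
position: [0.5724, 0.2852, 0.0478]
tcp_rot: [[-0.958, 0.288, 0.001], [0.288, 0.958, 0.001], [-0.001, 0.001, -1.0]]
force: [-0.2, 0.2, -2.0]
opening: 0.408
```

```bash
cd .;python3 plan.py .5726 .2841 .045 73.3 3
```

```text
t 39.4 p [0.5724 0.2852 0.0478] psi 73.28 tilt [1.3 0.6] F [-0.2  0.2 -2. ] op 35.5 mm J [ 16.  44.  87.   0.  49. -57.]
total [ 0.2 -1.1 -2.8] mm 0.9902557191818688 row; twist/row [0.0003, 0.0003, -0.0001] 0.03
[[-0.2, -0.3, 0.9], [-0.2, -0.3, 0.9], [-0.2, -0.3, 0.9]]
```

```bash
python3 - <<'E'
from h import *
from rig import bot
c=snap(bot,'wrist','w11');crop(c,200,0,450,260,2.3,'w11c')
E
```

```text
(no output)
```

View pics/w11c.png

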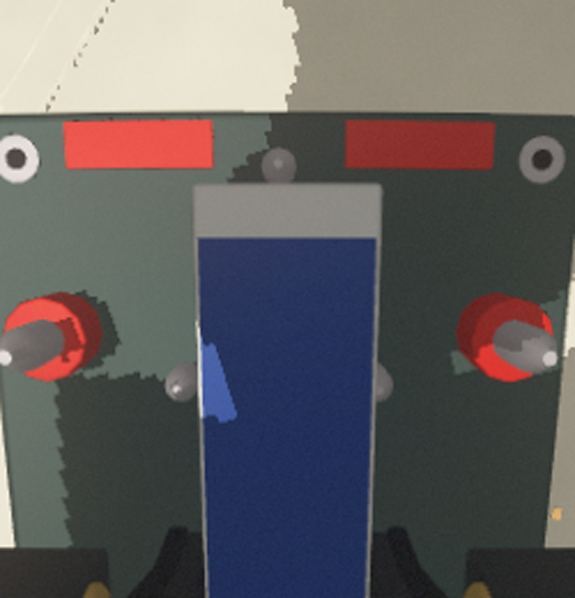

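```bash
python3 - <<'E'
from h import *
c=load('w11')
g=lambda px:(px-[200,0]+.5)*2.3-.5
f=lambda uv:(np.array(uv,float)+.5)/2.3-.5+[200,0]
s=c['state']
def jig(cx,cy,a,p):
    a=np.radians(a);x=np.array([np.cos(a),np.sin(a),0]);y=np.array([-x[1],x[0],0]);p=np.atleast_2d(p);return np.array([cx,cy,0])+p[:,:1]*x+p[:,1:2]*y+p[:,2:]*[0,0,1]
pts=[(-24,40,32),(24,40,32),(0,91,32),(-55,52,58),(55,52,58)]
print(g(proj(c,jig(.573,.2834,73.3,np.array(pts)/1000))).round(1))
y=jig(0,0,73.3,(0,1,0))[0];x=jig(0,0,73.3,(1,0,0))[0]
T=atz(c,f([(4,357),(550,358)]),.058);J=T.mean(0)-.052*y;print('jig posts',J.round(4),np.linalg.norm(T[1]-T[0]))
D=atz(c,f([(280,165)]),.032)[0];print('jig end dowel',(D-.091*y).round(4))
P=atz(c,f([(193,185),(382,185)]),s['position'][2]+.0119);B=P.mean(0)-.085*y;print('bar ctr',B.round(4),'w',np.linalg.norm(P[0]-P[1]))
j=np.array([.573,.2834,0]);print('bar in jig x,y',((B-j)@x*1e3).round(2),((B-j)@y*1e3).round(2), 'rel posts',((B-J)@x*1e3).round(2),((B-J)@y*1e3).round(2),'rel dowel',((B-D+.091*y)@x*1e3).round(2),((B-D+.091*y)@y*1e3).round(2))
E
```

```text
[[177.7 391.5]
 [380.1 391.3]
 [278.1 164.5]
 [  5.  359.5]
 [550.3 358.9]]
jig posts [0.5726 0.2834 0.058 ] 0.11006537730360495
jig end dowel [0.5732 0.2838 0.032 ]
bar ctr [0.5735 0.2854 0.0597] w 0.03543154064817358
bar in jig x,y 2.03 0.08 rel posts 2.14 -0.26 rel dowel 1.61 0.18
```

Emit:
carry_out:
  grip: [-1,-1,-1,-1,-1]
  slide:
    - [0,-1.2,1]
    - [0,-1,2]
    - [0,0,3]
    - [0,0,2]
    - [0,0,0]
  twist:
    - [0,0,0]
    - [0,0,0]
    - [0,0,0]
    - [0,0,0]
    - [0,0,0]

```text
time_s: 39.95
position: [0.5732, 0.2831, 0.0411]
tcp_rot: [[-0.958, 0.288, 0.005], [0.288, 0.958, 0.002], [-0.004, 0.003, -1.0]]
force: [-0.2, -0.6, -1.9]
opening: 0.407
```

```bash
cd .;python3 plan.py .5719 .2836 .022 73.3 4
```

```text
t 39.95 p [0.5732 0.2831 0.0411] psi 73.27 tilt [5.  1.7] F [-0.2 -0.6 -1.9] op 35.4 mm J [ 16.  45.  87.   0.  48. -57.]
total [ -1.3   0.5 -19.1] mm 4.785871256535958 row; twist/row [0.0008, 0.0011, -0.0001] 0.08
[[0.4, 0.0, 4.8], [0.4, 0.0, 4.8], [0.4, 0.0, 4.8], [0.3, 0.0, 4.8]]
```

Emit:
carry_out:
  grip: [-1,-1,-1,-1,-1,-1]
  slide:
    - [1,0,1]
    - [0.7,0,2]
    - [0.5,0,3]
    - [0.3,0,3]
    - [0.3,0,3]
    - [0,0,1]
  twist:
    - [0.002,0.003,0]
    - [0.001,0.002,0]
    - [0,0.001,0]
    - [0,0,0]
    - [0,0,0]
    - [0,0,0]

```text
time_s: 40.55
position: [0.5704, 0.2842, 0.0272]
tcp_rot: [[-0.958, 0.288, -0.002], [0.288, 0.958, 0.001], [0.002, 0.0, -1.0]]
force: [0.3, 0.2, -2.5]
opening: 0.413
```

```bash
cd .;python3 plan.py .5719 .2836 .022 73.3 4
```

```text
t 40.55 p [0.5704 0.2842 0.0272] psi 73.28 tilt [-1.7  0.6] F [ 0.3  0.2 -2.5] op 35.9 mm J [ 16.  46.  88.   0.  47. -57.]
total [ 1.5 -0.6 -5.2] mm 1.350255416626566 row; twist/row [0.0, -0.0005, -0.0001] 0.03
[[-0.4, -0.0, 1.3], [-0.4, -0.0, 1.3], [-0.4, -0.0, 1.3], [-0.4, -0.0, 1.3]]
```

Emit:
carry_out:
  grip: [-1,-1,-1,-1,-1]
  slide:
    - [-0.8,0,1.5]
    - [-0.6,0,1.5]
    - [0,0,1.5]
    - [0,0,1.5]
    - [0,0,1.5]
  twist:
    - [0,0,0]
    - [0,0,0]
    - [0,0,0]
    - [0,0,0]
    - [0,0,0]

```text
time_s: 41.05
position: [0.5719, 0.2838, 0.0221]
tcp_rot: [[-0.958, 0.288, -0.002], [0.288, 0.958, 0.0], [0.002, -0.0, -1.0]]
force: [-3.4, -1.9, 7.5]
opening: 0.409
```

```bash
cd .;python3 plan.py .5719 .2836 .022 73.3 4
```

```text
t 41.05 p [0.5719 0.2838 0.0221] psi 73.29 tilt [-1.9  0.5] F [-3.4 -1.9  7.5] op 35.6 mm J [ 16.  46.  87.   0.  46. -57.]
total [-0.  -0.2 -0.1] mm 0.047292392000401126 row; twist/row [-0.0, -0.0005, -0.0001] 0.03
[[-0.0, -0.0, 0.0], [-0.0, -0.0, 0.0], [-0.0, -0.0, 0.0], [-0.0, -0.0, 0.0]]
```

Emit:
carry_out:
  grip: [0.2,0.2,0.2,0.2,0.2,0.2,0.2,0.2,0.2]
  slide:
    - [0,0,-0.5]
    - [0,0,0]
    - [0,0,0]
    - [0,0,0]
    - [0,0,-5]
    - [0,0,-15]
    - [0,0,-30]
    - [0,0,-40]
    - [0,0,-30]
  twist:
    - [0,0,0]
    - [0,0,0]
    - [0,0,0]
    - [0,0,0]
    - [0,0,0]
    - [0,0,0]
    - [0,0,0]
    - [0,0,0]
    - [0,0,0]

```text
time_s: 41.95
position: [0.5702, 0.2829, 0.1452]
tcp_rot: [[-0.958, 0.288, -0.009], [0.288, 0.958, -0.002], [0.008, -0.004, -1.0]]
force: [1.2, -0.3, 0.6]
opening: 0.598
```

Emit:
carry_out:
  grip: [0,0]
  slide:
    - [0,0,-20]
    - [0,0,0]
  twist:
    - [0,0,0]
    - [0,0,0]

```text
time_s: 42.15
position: [0.5736, 0.2841, 0.1736]
tcp_rot: [[-0.958, 0.288, 0.003], [0.288, 0.958, 0.002], [-0.003, 0.003, -1.0]]
force: [0.9, 0.2, -0.1]
opening: 0.529
```

```bash
python3 - <<'E'
from h import *
from rig import bot
c=snap(bot,'wrist','w12');crop(c,220,40,420,275,2.5,'w12c')
E
python3 plan.py .57 .045 .16 -84 20
```

```text
t 42.2 p [0.5728 0.2838 0.1721] psi 73.28 tilt [0.8 1.3] F [ 0.3 -0.3  0.5] op 45.0 mm J [ 16.  35.  83.   0.  63. -57.]
total [  -2.8 -238.8  -12.1] mm 11.955114726036722 row; twist/row [0.0, -0.0001, 0.1373] 7.86
[[-3.3, -11.5, 0.6], [-4.8, -10.9, 0.6], [-6.3, -10.2, 0.6], [-7.6, -9.2, 0.6], [-8.8, -8.1, 0.6], [-9.8, -6.8, 0.6], [-10.7, -5.4, 0.6], [-11.3, -3.9, 0.6], [-11.7, -2.3, 0.6], [-11.9, -0.7, 0.6], [-11.9, 1.0, 0.6], [-11.7, 2.6, 0.6], [-11.2, 4.2, 0.6], [-10.5, 5.7, 0.6], [-9.6, 7.0, 0.6], [-8.6, 8.3, 0.6], [-7.4, 9.4, 0.6], [-6.0, 10.3, 0.6], [-4.5, 11.0, 0.6], [-3.0, 11.6, 0.6]]
```

View pics/w12c.png

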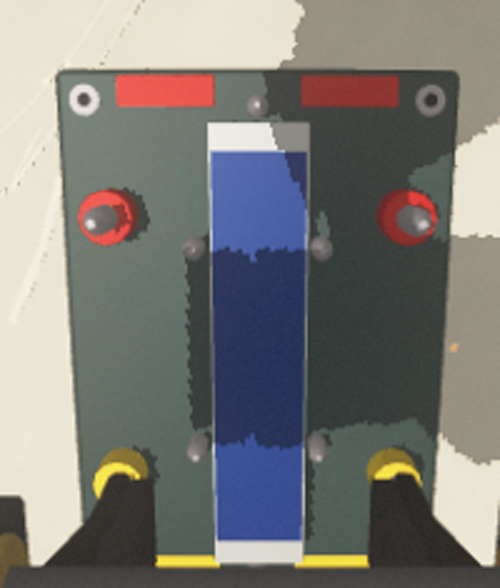

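```bash
python3 plan.py .57 -.063 .14 -84 20
```

```text
t 42.2 p [0.5728 0.2838 0.1721] psi 73.28 tilt [0.8 1.3] F [ 0.3 -0.3  0.5] op 45.0 mm J [ 16.  35.  83.   0.  63. -57.]
total [  -2.8 -346.8  -32.1] mm 17.413678725676107 row; twist/row [0.0, -0.0001, 0.1373] 7.86
[[-4.9, -16.6, 1.6], [-7.1, -15.8, 1.6], [-9.2, -14.7, 1.6], [-11.1, -13.3, 1.6], [-12.8, -11.7, 1.6], [-14.3, -9.8, 1.6], [-15.5, -7.8, 1.6], [-16.4, -5.6, 1.6], [-17.0, -3.3, 1.6], [-17.3, -0.9, 1.6], [-17.3, 1.5, 1.6], [-16.9, 3.8, 1.6], [-16.2, 6.1, 1.6], [-15.2, 8.3, 1.6], [-14.0, 10.3, 1.6], [-12.4, 12.1, 1.6], [-10.7, 13.7, 1.6], [-8.7, 15.0, 1.6], [-6.5, 16.1, 1.6], [-4.3, 16.8, 1.6]]
```

Emit:
carry_out:
  grip: [0,0,0,0,0,0,0,0,0,0,0,0]
  slide:
    - [-5,-16.5,0]
    - [-7,-16,0]
    - [-9,-14.5,0]
    - [-11,-13.5,0]
    - [-13,-11.5,0]
    - [-14.5,-10,0]
    - [-15.5,-8,0]
    - [-16.5,-5.5,0]
    - [-17,-3.5,0]
    - [-17.5,-1,0]
    - [-17.5,1.5,0]
    - [-17,4,0]
  twist:
    - [0,0,0.137]
    - [0,0,0.137]
    - [0,0,0.137]
    - [0,0,0.137]
    - [0,0,0.137]
    - [0,0,0.137]
    - [0,0,0.137]
    - [0,0,0.137]
    - [0,0,0.137]
    - [0,0,0.137]
    - [0,0,0.137]
    - [0,0,0.137]

```text
time_s: 43.4
position: [0.551, 0.0685, 0.1556]
tcp_rot: [[0.415, 0.909, -0.033], [0.91, -0.415, -0.0], [-0.014, -0.03, -0.999]]
force: [0.5, -0.9, 0.3]
opening: 0.497
```

```bash
python3 plan.py .57 -.063 .14 -84 8
```

```text
t 43.4 p [0.551  0.0685 0.1556] psi -24.56 tilt [-32.8  -0.5] F [ 0.5 -0.9  0.3] op 43.3 mm J [-4. 31. 95. -0. 57. 20.]
total [  19.  -131.5  -15.6] mm 16.72635404672425 row; twist/row [-0.0025, 0.0035, 0.1297] 7.43
[[-13.9, 9.0, 1.9], [-12.7, 10.8, 1.9], [-11.2, 12.3, 1.8], [-9.5, 13.6, 1.8], [-7.7, 14.8, 1.8], [-5.7, 15.6, 1.9], [-3.6, 16.2, 1.9], [-1.5, 16.5, 1.9]]
```

Emit:
carry_out:
  grip: [0,0,0,0,0,0,0,0,0,0]
  slide:
    - [-14,9,1]
    - [-12.5,11,1]
    - [-11,12.5,1]
    - [-9.5,13.5,1]
    - [-7.5,15,1]
    - [-5.5,15.5,1]
    - [-3.5,14,1]
    - [-1.5,12,1]
    - [0,0,0]
    - [0,0,0]
  twist:
    - [-0.004,0.005,0.13]
    - [-0.003,0.004,0.13]
    - [-0.002,0.003,0.13]
    - [-0.002,0.003,0.13]
    - [-0.002,0.003,0.13]
    - [-0.002,0.003,0.128]
    - [-0.001,0.002,0.12]
    - [0,0,0.12]
    - [0,0,0]
    - [0,0,0]

```text
time_s: 44.4
position: [0.555, -0.0616, 0.132]
tcp_rot: [[0.996, 0.078, -0.035], [0.078, -0.997, 0.01], [-0.034, -0.013, -0.999]]
force: [0.3, -0.8, 0.7]
opening: 0.497
```

```bash
python3 - <<'E'
from h import *
from rig import bot
c=snap(bot,'wrist','w13');crop(c,190,40,450,260,2.3,'w13c')
E
python3 plan.py .57 -.063 .06 -84 5
```

```text
t 44.45 p [ 0.5549 -0.0615  0.132 ] psi -85.52 tilt [-35.   10.2] F [-0.1  0.8  0.1] op 43.2 mm J [-18.  33.  95.  -0.  54.  68.]
total [ 15.1  -1.5 -72. ] mm 14.708920922482323 row; twist/row [-0.0027, 0.0068, -0.0053] 0.52
[[3.5, 0.7, 14.3], [3.4, 0.7, 14.3], [3.3, 0.7, 14.3], [3.2, 0.7, 14.3], [3.1, 0.6, 14.4]]
```

View pics/w13c.png

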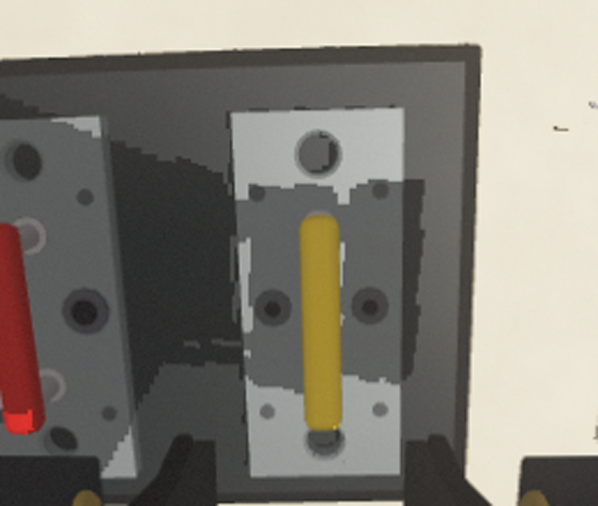

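```bash
python3 - <<'E'
from h import *
c=load('w13')
f=lambda uv:(np.array(uv,float)+.5)/2.3-.5+[190,40]
ang=lambda d:np.degrees(np.arctan2(d[1],d[0])).round(2)
P=atz(c,f([(273,307),(370,305)]),.0175);print(P.mean(0).round(4),ang(P[1]-P[0]),np.linalg.norm(P[0]-P[1]))
P=atz(c,f([(320,219),(323,428)]),.049);print(P.mean(0).round(4),ang(P[0]-P[1]))
P=atz(c,f([(86,311)]),.0175);print('red bushing',P)
E
```

```text
[ 0.5684 -0.0631  0.0175] -84.16 0.035767812130156965
[ 0.5688 -0.063   0.049 ] 5.5
red bushing [[0.55955153 0.02424211 0.0175    ]]
```

Emit:
carry_out:
  grip: [0,0,0,0,0,0,0,0]
  slide:
    - [4,1,8]
    - [4,1,14]
    - [3,0.5,17]
    - [3,0,16]
    - [1,0,12]
    - [0,0,6]
    - [0,0,2]
    - [0,0,0]
  twist:
    - [-0.007,0.018,-0.012]
    - [-0.004,0.011,-0.008]
    - [-0.002,0.005,-0.005]
    - [0,0.002,0]
    - [0,0,0]
    - [0,0,0]
    - [0,0,0]
    - [0,0,0]

```text
time_s: 45.25
position: [0.569, -0.0564, 0.0537]
tcp_rot: [[0.993, 0.121, 0.002], [0.121, -0.993, 0.002], [0.002, -0.002, -1.0]]
force: [0.5, 0.1, 0.4]
opening: 0.501
```

```bash
python3 plan.py .5695 -.063 .029 -84 5
```

```text
t 45.25 p [ 0.569  -0.0564  0.0537] psi -83.04 tilt [1.8 1.8] F [0.5 0.1 0.4] op 43.6 mm J [-17.  40.  97.   0.  43.  66.]
total [  0.5  -6.6 -24.7] mm 5.121065090526436 row; twist/row [-0.0003, -0.0004, 0.0034] 0.2
[[-0.1, 1.3, 4.9], [-0.1, 1.3, 4.9], [-0.0, 1.3, 4.9], [-0.0, 1.3, 4.9], [-0.0, 1.3, 4.9]]
```

Emit:
carry_out:
  grip: [0,0,0,0,0,0,0,0]
  slide:
    - [0,2.5,1]
    - [0,2.5,4]
    - [0,2,6]
    - [0,0.5,6]
    - [0,0,5]
    - [0,0,2.5]
    - [0,0,1]
    - [0,0,0]
  twist:
    - [0,0,0.008]
    - [0,0,0.006]
    - [0,0,0.004]
    - [0,0,0]
    - [0,0,0]
    - [0,0,0]
    - [0,0,0]
    - [0,0,0]

```text
time_s: 46.05
position: [0.571, -0.0653, 0.0276]
tcp_rot: [[0.995, 0.101, 0.005], [0.101, -0.995, 0.001], [0.005, -0.0, -1.0]]
force: [-0.2, 0.3, 0.4]
opening: 0.498
```

```bash
python3 plan.py .5695 -.063 .029 -84 2
```

```text
t 46.05 p [ 0.571  -0.0653  0.0276] psi -84.18 tilt [4.9 0.8] F [-0.2  0.3  0.4] op 43.3 mm J [-18.  43.  97.   0.  40.  66.]
total [-1.5  2.3  1.4] mm 1.5560994984142063 row; twist/row [-0.0001, -0.0025, -0.0015] 0.17
[[-0.7, -1.2, -0.7], [-0.7, -1.2, -0.7]]
```

Correct and close.

Emit:
carry_out:
  grip: [0,0,0,-1,-1,-1,-1,-1,-1,-1]
  slide:
    - [-0.5,-1.5,-0.7]
    - [-0.5,-1,0]
    - [0,0,0]
    - [0,0,0]
    - [0,0,0]
    - [0,0,0]
    - [0,0,0]
    - [0,0,0]
    - [0,0,0]
    - [0,0,0]
  twist:
    - [0,-0.003,-0.001]
    - [0,-0.002,-0.001]
    - [0,0,0]
    - [0,0,0]
    - [0,0,0]
    - [0,0,0]
    - [0,0,0]
    - [0,0,0]
    - [0,0,0]
    - [0,0,0]

```text
time_s: 47.05
position: [0.5702, -0.0626, 0.0291]
tcp_rot: [[0.995, 0.104, 0.001], [0.104, -0.995, -0.0], [0.001, 0.0, -1.0]]
force: [0.2, -0.8, 0.7]
opening: 0.144
```

```bash
python3 plan.py .5695 -.063 .029 -84 2
```

```text
t 47.05 p [ 0.5702 -0.0626  0.0291] psi -84.03 tilt [ 1.  -0.2] F [ 0.2 -0.8  0.7] op 12.5 mm J [-17.  43.  97.   0.  40.  67.]
total [-0.7 -0.4 -0.1] mm 0.4157454790180255 row; twist/row [0.0002, -0.0005, -0.0003] 0.03
[[-0.4, 0.2, 0.0], [-0.4, 0.2, 0.0]]
```

Emit:
carry_out:
  grip: [-1,-1,-1,-1,-1,-1,-1]
  slide:
    - [0,0,-3]
    - [0,0,-8]
    - [0,0,-15]
    - [0,0,-25]
    - [0,0,-30]
    - [0,0,-20]
    - [0,0,-5]
  twist:
    - [0,0,0]
    - [0,0,0]
    - [0,0,0]
    - [0,0,0]
    - [0,0,0]
    - [0,0,0]
    - [0,0,0]

```text
time_s: 47.75
position: [0.5666, -0.0615, 0.1371]
tcp_rot: [[0.995, 0.104, -0.009], [0.104, -0.995, 0.003], [-0.009, -0.004, -1.0]]
force: [0.6, -0.2, -3.3]
opening: 0.145
```

```bash
python3 plan.py .6233 .270 .15 -16.6 12
```

```text
t 47.75 p [ 0.5666 -0.0615  0.1371] psi -84.03 tilt [-8.9  2.9] F [ 0.6 -0.2 -3.3] op 12.6 mm J [-17.  33.  94.   0.  54.  67.]
total [ 56.7 331.5  12.9] mm 28.048076777727324 row; twist/row [-0.0007, 0.0004, -0.0981] 5.62
[[7.6, -27.0, -1.0], [10.2, -26.1, -1.1], [12.7, -25.0, -1.1], [15.1, -23.6, -1.1], [17.3, -22.0, -1.1], [19.4, -20.2, -1.1], [21.3, -18.2, -1.1], [23.0, -16.1, -1.1], [24.4, -13.7, -1.1], [25.7, -11.3, -1.1], [26.6, -8.7, -1.1], [27.4, -6.1, -1.1]]
```

Emit:
carry_out:
  grip: [-1,-1,-1,-1,-1,-1,-1,-1,-1,-1,-1,-1]
  slide:
    - [7.5,-27,-3]
    - [10,-26,-3]
    - [12.5,-25,-3]
    - [15,-23.5,-3]
    - [17.5,-22,-3]
    - [19.5,-20,-2]
    - [21.5,-18,-2]
    - [23,-16,-2]
    - [24.5,-13.5,-1]
    - [25.5,-11.5,-1]
    - [26,-8.5,-1]
    - [24,-6,-1]
  twist:
    - [0,0,-0.098]
    - [0,0,-0.098]
    - [0,0,-0.098]
    - [0,0,-0.098]
    - [0,0,-0.098]
    - [0,0,-0.098]
    - [0,0,-0.098]
    - [0,0,-0.098]
    - [0,0,-0.098]
    - [0,0,-0.098]
    - [0,0,-0.097]
    - [0,0,-0.09]

```text
time_s: 48.95
position: [0.6103, 0.2741, 0.1537]
tcp_rot: [[0.256, 0.966, -0.028], [0.967, -0.256, -0.001], [-0.008, -0.027, -1.0]]
force: [-1.0, 0.2, -2.2]
opening: 0.15
```

Emit:
carry_out:
  grip: [-1,-1]
  slide:
    - [0,0,0]
    - [0,0,0]
  twist:
    - [0,0,0]
    - [0,0,0]

```text
time_s: 49.15
position: [0.6083, 0.2775, 0.1512]
tcp_rot: [[0.251, 0.968, -0.031], [0.968, -0.251, -0.001], [-0.009, -0.03, -1.0]]
force: [-0.3, -0.2, -3.1]
opening: 0.145
```

```bash
python3 plan.py .6233 .270 .1 -16.6 6
```

```text
t 49.15 p [0.6083 0.2775 0.1512] psi -14.55 tilt [-31.1  -0.7] F [-0.3 -0.2 -3.1] op 12.6 mm J [15. 39. 78.  0. 65. 29.]
total [ 15.   -7.5 -51.2] mm 8.980673699581365 row; twist/row [-0.005, 0.0015, 0.006] 0.45
[[-0.5, 3.0, 8.5], [-0.5, 2.9, 8.5], [-0.5, 2.9, 8.5], [-0.5, 2.9, 8.5], [-0.5, 2.8, 8.5], [-0.5, 2.8, 8.5]]
```

Emit:
carry_out:
  grip: [-1,-1,-1,-1,-1,-1,-1,-1]
  slide:
    - [-0.5,4,5]
    - [-0.5,4,8]
    - [-0.5,3,9]
    - [-0.5,2,9]
    - [-0.5,1,8]
    - [0,0,5]
    - [0,0,2]
    - [0,0,0]
  twist:
    - [-0.013,0.003,0.013]
    - [-0.008,0.002,0.01]
    - [-0.004,0.001,0.006]
    - [-0.002,0,0.003]
    - [0,0,0]
    - [0,0,0]
    - [0,0,0]
    - [0,0,0]

```text
time_s: 49.95
position: [0.62, 0.2651, 0.0978]
tcp_rot: [[0.292, 0.956, -0.008], [0.957, -0.292, -0.005], [-0.007, -0.006, -1.0]]
force: [-1.0, 0.3, -2.6]
opening: 0.147
```

```bash
python3 plan.py .6233 .270 .09 -16.6 3
```

```text
t 49.95 p [0.62   0.2651 0.0978] psi -16.96 tilt [-7.9 -5.2] F [-1.   0.3 -2.6] op 12.8 mm J [14. 42. 80. -0. 58. 31.]
total [ 3.3  4.9 -7.8] mm 3.257962873021002 row; twist/row [-0.002, 0.0024, -0.0021] 0.22
[[1.9, 0.6, 2.6], [1.9, 0.6, 2.6], [1.9, 0.6, 2.6]]
```

Emit:
carry_out:
  grip: [-1,-1,-1,-1]
  slide:
    - [2.5,1,0]
    - [2,0.5,1]
    - [1,0,1]
    - [0,0,0]
  twist:
    - [-0.003,0.004,-0.003]
    - [-0.002,0.003,-0.002]
    - [-0.001,0.001,-0.001]
    - [0,0,0]

```text
time_s: 50.35
position: [0.6241, 0.2712, 0.0969]
tcp_rot: [[0.285, 0.959, 0.003], [0.959, -0.285, 0.002], [0.003, 0.003, -1.0]]
force: [-0.2, 0.3, -1.9]
opening: 0.145
```

```bash
python3 plan.py .6233 .270 .09 -16.6 3;  python3 - <<'E'
from h import *
from rig import bot
c=snap(bot,'wrist','w14');crop(c,190,20,450,260,2.4,'w14c')
E
```

```text
t 50.35 p [0.6241 0.2712 0.0969] psi -16.54 tilt [3.4 2.1] F [-0.2  0.3 -1.9] op 12.6 mm J [14. 43. 79.  0. 58. 31.]
total [-0.8 -1.2 -6.9] mm 2.3592648390266504 row; twist/row [0.0009, -0.001, 0.0003] 0.08
[[-0.5, -0.1, 2.3], [-0.5, -0.1, 2.3], [-0.5, -0.1, 2.3]]
```

View pics/w14c.png

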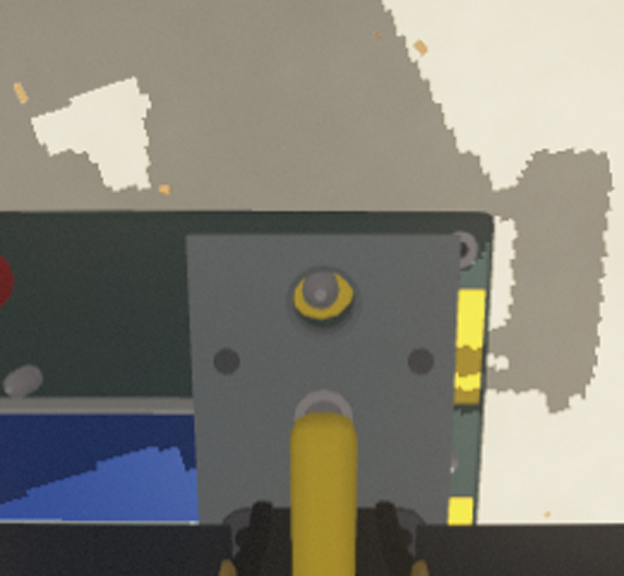

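```bash
python3 - <<'E'
from h import *
c=load('w14');s=c['state']
f=lambda uv:(np.array(uv,float)+.5)/2.4-.5+[190,20]
H=atz(c,f([(323,298)]),s['position'][2]-.0151)[0];T=atz(c,f([(321,292)]),.058)[0]
R=np.array(s['tcp_rot']);print(H.round(4),T.round(4),'hole-post in tool x,y mm',((H-T)@R[:,:2]*1e3).round(2), 'hole in tool',((H-s['position'])@R[:,:2]*1e3).round(1))
# hole outline pixel check
H2=atz(c,f([(290,298),(356,298)]),s['position'][2]-.0151);print(np.linalg.norm(H2[0]-H2[1]))
# plate edges near x: (188,235),(462,233)
E=atz(c,f([(188,235),(460,235)]),s['position'][2]-.0151);print(E.mean(0).round(4),((E.mean(0)-s['position'])@R[:,:2]*1e3).round(2),np.linalg.norm(E[0]-E[1]))
E
```

```text
[0.6395 0.3227 0.0818] [0.6387 0.3215 0.058 ] hole-post in tool x,y mm [1.42 0.5 ] hole in tool [53.7  0.1]
0.014647058156459941
[0.6437 0.3358 0.0818] [67.48  0.37] 0.059311348388150116
```

Emit:
carry_out:
  grip: [-1,-1,-1,-1,-1]
  slide:
    - [-1,-0.3,2]
    - [-0.6,-0.3,3]
    - [0,-0.3,4]
    - [0,-0.3,3]
    - [0,0,0]
  twist:
    - [0.002,-0.002,0]
    - [0.001,-0.001,0]
    - [0,0,0]
    - [0,0,0]
    - [0,0,0]

```text
time_s: 50.9
position: [0.6223, 0.2698, 0.0842]
tcp_rot: [[0.285, 0.959, -0.0], [0.959, -0.285, -0.0], [-0.0, -0.0, -1.0]]
force: [0.2, 1.0, -2.9]
opening: 0.145
```

```bash
python3 plan.py .6232 .270 .059 -16.6 5
```

```text
t 50.9 p [0.6223 0.2698 0.0842] psi -16.54 tilt [-0.4 -0.2] F [ 0.2  1.  -2.9] op 12.6 mm J [14. 44. 80. -0. 57. 31.]
total [  0.9   0.2 -25.2] mm 5.048171216649062 row; twist/row [-0.0001, 0.0001, 0.0002] 0.01
[[0.1, 0.2, 5.0], [0.1, 0.2, 5.0], [0.1, 0.2, 5.0], [0.1, 0.2, 5.0], [0.1, 0.2, 5.0]]
```

Good, 0.9 mm off. Descend slowly.

Emit:
carry_out:
  grip: [-1,-1,-1,-1,-1,-1]
  slide:
    - [0,0.5,2]
    - [0,0.2,3]
    - [0,0,3]
    - [0,-0.2,3]
    - [0,-0.2,3]
    - [0,0,2]
  twist:
    - [0,0,0]
    - [0,0,0]
    - [0,0,0]
    - [0,0,0]
    - [0,0,0]
    - [0,0,0]

```text
time_s: 51.5
position: [0.6228, 0.2697, 0.0669]
tcp_rot: [[0.285, 0.959, -0.0], [0.959, -0.285, -0.0], [-0.0, -0.0, -1.0]]
force: [0.3, 0.0, -2.8]
opening: 0.148
```

```bash
python3 plan.py .6232 .270 .059 -16.6 3
```

```text
t 51.5 p [0.6228 0.2697 0.0669] psi -16.55 tilt [-0.1 -0.1] F [ 0.3  0.  -2.8] op 12.9 mm J [14. 45. 80. -0. 55. 31.]
total [ 0.4  0.3 -7.9] mm 2.621884848076867 row; twist/row [-0.0, 0.0, 0.0003] 0.02
[[0.1, 0.1, 2.6], [0.1, 0.1, 2.6], [0.1, 0.1, 2.6]]
```

Emit:
carry_out:
  grip: [-1,-1,-1,-1,-1]
  slide:
    - [0,0,2.5]
    - [0,0,2.5]
    - [0,0,2]
    - [0,0,1.5]
    - [0,0,1.5]
  twist:
    - [0,0,0]
    - [0,0,0]
    - [0,0,0]
    - [0,0,0]
    - [0,0,0]

```text
time_s: 52.0
position: [0.623, 0.2698, 0.0591]
tcp_rot: [[0.285, 0.959, 0.0], [0.959, -0.285, -0.0], [-0.0, 0.0, -1.0]]
force: [-3.1, -0.5, 5.2]
opening: 0.148
```

```bash
python3 plan.py .6232 .270 .059 -16.6 3
```

```text
t 52.0 p [0.623  0.2698 0.0591] psi -16.53 tilt [ 0.  -0.3] F [-3.1 -0.5  5.2] op 12.9 mm J [14. 45. 80. -0. 54. 31.]
total [ 0.2  0.2 -0.1] mm 0.11423912062597445 row; twist/row [0.0, 0.0001, 0.0004] 0.02
[[0.1, 0.1, 0.0], [0.1, 0.1, 0.0], [0.1, 0.1, 0.0]]
```

Seated at the predicted 0.0591 with contact. Release and lift.

Emit:
carry_out:
  grip: [0,0,0,0,0,0,0,0,0]
  slide:
    - [0,0,-0.5]
    - [0,0,0]
    - [0,0,0]
    - [0,0,0]
    - [0,0,0]
    - [0,0,-5]
    - [0,0,-20]
    - [0,0,-30]
    - [0,0,-15]
  twist:
    - [0,0,0]
    - [0,0,0]
    - [0,0,0]
    - [0,0,0]
    - [0,0,0]
    - [0,0,0]
    - [0,0,0]
    - [0,0,0]
    - [0,0,0]

```text
time_s: 52.9
position: [0.6228, 0.2697, 0.1309]
tcp_rot: [[0.285, 0.959, -0.002], [0.959, -0.285, -0.001], [-0.001, -0.001, -1.0]]
force: [0.2, -0.7, 0.1]
opening: 0.498
```

```bash
python3 plan.py .559 .044 .12 -84 11
```

```text
t 52.9 p [0.6228 0.2697 0.1309] psi -16.54 tilt [-1.5 -0.7] F [ 0.2 -0.7  0.1] op 43.3 mm J [14. 40. 78. -0. 62. 31.]
total [ -63.8 -225.7  -10.9] mm 21.343792805541693 row; twist/row [-0.0, 0.0002, 0.107] 6.13
[[-21.3, 0.3, 1.0], [-21.2, 2.6, 1.0], [-20.8, 4.8, 1.0], [-20.1, 7.0, 1.0], [-19.3, 9.1, 1.0], [-18.2, 11.1, 1.0], [-16.9, 13.0, 1.0], [-15.4, 14.7, 1.0], [-13.8, 16.3, 1.0], [-11.9, 17.7, 1.0], [-10.0, 18.8, 1.0]]
```

Emit:
carry_out:
  grip: [0,0,0,0,0,0,0,0,0,0,0,0]
  slide:
    - [-21.5,0.5,0]
    - [-21,2.5,0]
    - [-21,5,0]
    - [-20,7,0]
    - [-19.5,9,0]
    - [-18,11,0]
    - [-17,13,1]
    - [-15.5,14.5,1]
    - [-13.5,16,1]
    - [-12,17,1]
    - [-9,15,0]
    - [0,0,0]
  twist:
    - [0,0,0.107]
    - [0,0,0.107]
    - [0,0,0.107]
    - [0,0,0.107]
    - [0,0,0.107]
    - [0,0,0.107]
    - [0,0,0.107]
    - [0,0,0.107]
    - [0,0,0.106]
    - [0,0,0.103]
    - [0,0,0.09]
    - [0,0,0]

```text
time_s: 54.1
position: [0.5571, 0.0441, 0.1349]
tcp_rot: [[0.997, 0.082, 0.015], [0.082, -0.997, 0.002], [0.015, -0.001, -1.0]]
force: [0.3, -0.3, -0.8]
opening: 0.5
```

```bash
python3 plan.py .559 .043 .06 -84 5;  python3 - <<'E'
from h import *
from rig import bot
c=snap(bot,'wrist','w15')
E
```

```text
t 54.1 p [0.5571 0.0441 0.1349] psi -85.31 tilt [14.8  1.9] F [ 0.3 -0.3 -0.8] op 43.5 mm J [-7. 32. 97.  0. 50. 78.]
total [  1.9  -1.1 -74.9] mm 14.976919897440753 row; twist/row [-0.0001, -0.003, -0.0046] 0.31
[[0.1, 0.3, 15.0], [0.2, 0.3, 15.0], [0.2, 0.3, 15.0], [0.3, 0.3, 15.0], [0.3, 0.3, 15.0]]
```

View pics/w15.png

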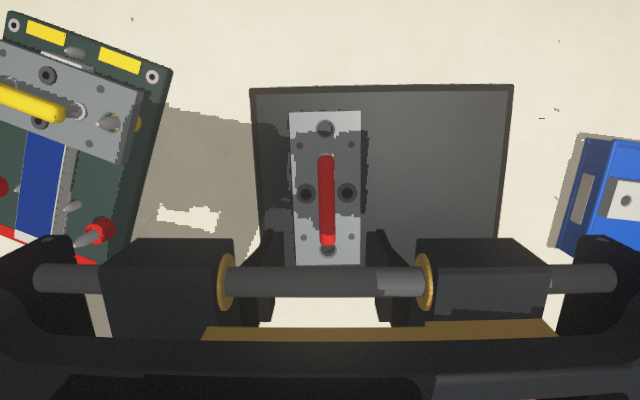

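```bash
python3 - <<'E'
from h import *
c=load('w15')
P=atz(c,[(306,194),(347,193)],.0175);d=P[1]-P[0];print(P.mean(0).round(4),np.degrees(np.arctan2(d[1],d[0])))
P=atz(c,[(325.5,156),(328,245)],.049);d=P[0]-P[1];print(P.mean(0).round(4),np.degrees(np.arctan2(d[1],d[0])))
E
```

```text
[0.557  0.0426 0.0175] -83.88886215275417
[0.5583 0.0426 0.049 ] 6.314677211469467
```

Emit:
carry_out:
  grip: [0,0,0,0,0,0,0,0]
  slide:
    - [0,-0.5,8]
    - [0,0,14]
    - [0,0,17]
    - [0,0,17]
    - [0,0,12]
    - [0,0,6]
    - [0,0,2]
    - [0,0,0]
  twist:
    - [0,-0.008,-0.01]
    - [0,-0.004,-0.007]
    - [0,-0.002,-0.004]
    - [0,-0.001,0]
    - [0,0,0]
    - [0,0,0]
    - [0,0,0]
    - [0,0,0]

```text
time_s: 54.95
position: [0.5599, 0.0508, 0.0519]
tcp_rot: [[0.993, 0.119, 0.0], [0.119, -0.993, 0.002], [0.0, -0.002, -1.0]]
force: [-0.7, 0.2, 0.2]
opening: 0.5
```

```bash
python3 plan.py .559 .043 .028 -84 5
```

```text
t 54.95 p [0.5599 0.0508 0.0519] psi -83.16 tilt [0.  1.9] F [-0.7  0.2  0.2] op 43.5 mm J [-6. 40. 99.  0. 42. 77.]
total [ -0.9  -7.8 -23.9] mm 5.027598369721351 row; twist/row [-0.0004, -0.0, 0.0029] 0.17
[[-0.4, 1.5, 4.8], [-0.4, 1.5, 4.8], [-0.4, 1.5, 4.8], [-0.3, 1.5, 4.8], [-0.3, 1.5, 4.8]]
```

Emit:
carry_out:
  grip: [0,0,0,0,0,0,0,0]
  slide:
    - [-0.5,3,1]
    - [-0.5,3,4]
    - [-0.5,1.5,6]
    - [-0.5,0,6]
    - [0,0,4]
    - [0,0,1.5]
    - [0,0,0]
    - [0,0,0]
  twist:
    - [0,0,0.006]
    - [0,0,0.005]
    - [0,0,0.003]
    - [0,0,0]
    - [0,0,0]
    - [0,0,0]
    - [0,0,0]
    - [0,0,0]

```text
time_s: 55.75
position: [0.5602, 0.042, 0.0292]
tcp_rot: [[0.995, 0.104, 0.004], [0.104, -0.995, 0.001], [0.004, -0.001, -1.0]]
force: [-0.1, 0.9, 0.3]
opening: 0.499
```

```bash
python3 plan.py .558 .0428 .028 -84 2
```

```text
t 55.75 p [0.5602 0.042  0.0292] psi -84.05 tilt [4.1 1.3] F [-0.1  0.9  0.3] op 43.4 mm J [-7. 42. 99.  0. 39. 77.]
total [-2.2  0.8 -1.2] mm 1.3406033009530218 row; twist/row [-0.0005, -0.0021, -0.0004] 0.13
[[-1.1, -0.5, 0.6], [-1.1, -0.5, 0.6]]
```

Emit:
carry_out:
  grip: [0,0,0,-1,-1,-1,-1,-1,-1,-1]
  slide:
    - [-1,-0.7,0.5]
    - [-1,-0.3,0.5]
    - [0,0,0]
    - [0,0,0]
    - [0,0,0]
    - [0,0,0]
    - [0,0,0]
    - [0,0,0]
    - [0,0,0]
    - [0,0,0]
  twist:
    - [0,-0.003,0]
    - [0,-0.002,0]
    - [0,0,0]
    - [0,0,0]
    - [0,0,0]
    - [0,0,0]
    - [0,0,0]
    - [0,0,0]
    - [0,0,0]
    - [0,0,0]

```text
time_s: 56.75
position: [0.5585, 0.043, 0.0288]
tcp_rot: [[0.995, 0.104, 0.0], [0.104, -0.995, 0.001], [0.0, -0.001, -1.0]]
force: [0.7, -0.7, -1.0]
opening: 0.144
```

```bash
python3 plan.py .558 .0428 .028 -84 2
```

```text
t 56.75 p [0.5585 0.043  0.0288] psi -84.02 tilt [0.1 0.6] F [ 0.7 -0.7 -1. ] op 12.5 mm J [-7. 42. 99.  0. 39. 77.]
total [-0.5 -0.2 -0.8] mm 0.4701290711641181 row; twist/row [-0.0003, -0.0001, -0.0002] 0.02
[[-0.2, 0.1, 0.4], [-0.2, 0.1, 0.4]]
```

Emit:
carry_out:
  grip: [-1,-1,-1,-1,-1,-1,-1]
  slide:
    - [0,0,-3]
    - [0,0,-8]
    - [0,0,-15]
    - [0,0,-25]
    - [0,0,-30]
    - [0,0,-25]
    - [0,0,-10]
  twist:
    - [0,0,0]
    - [0,0,0]
    - [0,0,0]
    - [0,0,0]
    - [0,0,0]
    - [0,0,0]
    - [0,0,0]

```text
time_s: 57.45
position: [0.5534, 0.0435, 0.1455]
tcp_rot: [[0.994, 0.104, -0.014], [0.104, -0.995, 0.002], [-0.014, -0.004, -1.0]]
force: [0.5, 0.6, -3.9]
opening: 0.147
```

```bash
python3 plan.py .5234 .2993 .15 -16.6 12
```

```text
t 57.45 p [0.5534 0.0435 0.1455] psi -84.03 tilt [-14.5   2.4] F [ 0.5  0.6 -3.9] op 12.8 mm J [-7. 31. 96.  0. 54. 77.]
total [-30.  255.8   4.5] mm 21.466339925881165 row; twist/row [-0.001, 0.0008, -0.0981] 5.62
[[-0.3, -21.5, -0.3], [1.8, -21.4, -0.3], [3.9, -21.1, -0.3], [6.0, -20.6, -0.3], [8.0, -19.9, -0.4], [9.9, -19.1, -0.4], [11.7, -18.0, -0.4], [13.4, -16.8, -0.4], [15.0, -15.4, -0.4], [16.4, -13.8, -0.4], [17.7, -12.2, -0.4], [18.8, -10.4, -0.4]]
```

Emit:
carry_out:
  grip: [-1,-1,-1,-1,-1,-1,-1,-1,-1,-1,-1,-1]
  slide:
    - [-0.5,-21.5,-1]
    - [2,-21.5,-1]
    - [4,-21,-1]
    - [6,-20.5,-1]
    - [8,-20,-1]
    - [10,-19,-1]
    - [11.5,-18,-1]
    - [13.5,-17,-1]
    - [15,-15.5,-1]
    - [16.5,-13.5,-1]
    - [16,-11,0]
    - [14,-8,0]
  twist:
    - [-0.002,0.002,-0.098]
    - [-0.002,0.002,-0.098]
    - [-0.001,0.001,-0.098]
    - [-0.001,0.001,-0.098]
    - [-0.001,0.001,-0.098]
    - [0,0,-0.098]
    - [0,0,-0.098]
    - [0,0,-0.098]
    - [0,0,-0.098]
    - [0,0,-0.097]
    - [0,0,-0.094]
    - [0,0,-0.085]

```text
time_s: 58.65
position: [0.511, 0.2966, 0.1498]
tcp_rot: [[0.263, 0.965, -0.021], [0.965, -0.263, -0.007], [-0.012, -0.018, -1.0]]
force: [-0.0, -0.0, -3.7]
opening: 0.144
```

Emit:
carry_out:
  grip: [-1,-1]
  slide:
    - [0,0,0]
    - [0,0,0]
  twist:
    - [0,0,0]
    - [0,0,0]

```text
time_s: 58.85
position: [0.5088, 0.298, 0.1482]
tcp_rot: [[0.26, 0.965, -0.024], [0.965, -0.26, -0.008], [-0.014, -0.021, -1.0]]
force: [-0.3, -0.0, -3.5]
opening: 0.149
```

```bash
python3 plan.py .5234 .2993 .1 -16.6 6
```

```text
t 58.85 p [0.5088 0.298  0.1482] psi -15.1 tilt [-24.3  -8. ] F [-0.3 -0.  -3.5] op 13.0 mm J [19. 33. 90.  0. 58. 35.]
total [ 14.6   1.3 -48.2] mm 8.39531028466018 row; twist/row [-0.0035, 0.0024, 0.0044] 0.35
[[0.9, 2.5, 8.0], [0.9, 2.4, 8.0], [0.9, 2.4, 8.0], [0.9, 2.4, 8.0], [0.9, 2.3, 8.0], [0.9, 2.3, 8.0]]
```

Emit:
carry_out:
  grip: [-1,-1,-1,-1,-1,-1,-1,-1]
  slide:
    - [1.5,4,5]
    - [1.5,3.5,8]
    - [1,3,9]
    - [1,1,9]
    - [0,0,7]
    - [0,0,4]
    - [0,0,1]
    - [0,0,0]
  twist:
    - [-0.01,0.007,0.011]
    - [-0.006,0.004,0.008]
    - [-0.003,0.002,0.004]
    - [-0.001,0.001,0.001]
    - [0,0,0]
    - [0,0,0]
    - [0,0,0]
    - [0,0,0]

```text
time_s: 59.65
position: [0.5217, 0.2956, 0.0989]
tcp_rot: [[0.292, 0.956, -0.004], [0.956, -0.292, -0.002], [-0.003, -0.003, -1.0]]
force: [-0.5, 0.7, -3.4]
opening: 0.145
```

```bash
python3 plan.py .5234 .2993 .097 -16.6 3
```

```text
t 59.65 p [0.5217 0.2956 0.0989] psi -17.01 tilt [-3.8 -1.9] F [-0.5  0.7 -3.4] op 12.7 mm J [19. 38. 92. -0. 51. 36.]
total [ 1.7  3.7 -1.9] mm 1.5135370973359785 row; twist/row [-0.001, 0.001, -0.0024] 0.16
[[1.4, 0.2, 0.6], [1.4, 0.2, 0.6], [1.4, 0.2, 0.6]]
```

Emit:
carry_out:
  grip: [-1,-1,-1,-1]
  slide:
    - [2,0.3,0.5]
    - [1.5,0.2,0.5]
    - [1,0,0.5]
    - [0,0,0]
  twist:
    - [-0.002,0.002,-0.004]
    - [-0.001,0.001,-0.002]
    - [0,0,-0.001]
    - [0,0,0]

```text
time_s: 60.05
position: [0.5242, 0.3007, 0.0985]
tcp_rot: [[0.285, 0.959, 0.003], [0.959, -0.285, 0.001], [0.002, 0.002, -1.0]]
force: [0.6, 0.7, -3.7]
opening: 0.142
```

```bash
python3 plan.py .5234 .2993 .09 -16.6 3;  python3 - <<'E'
from h import *
from rig import bot
c=snap(bot,'wrist','w16');crop(c,190,20,450,260,2.4,'w16c')
E
```

```text
t 60.05 p [0.5242 0.3007 0.0985] psi -16.54 tilt [2.6 1.2] F [ 0.6  0.7 -3.7] op 12.4 mm J [19. 38. 91.  0. 51. 36.]
total [-0.8 -1.4 -8.5] mm 2.88218986214156 row; twist/row [0.0007, -0.0006, 0.0004] 0.06
[[-0.5, -0.1, 2.8], [-0.5, -0.1, 2.8], [-0.5, -0.1, 2.8]]
```

View pics/w16c.png

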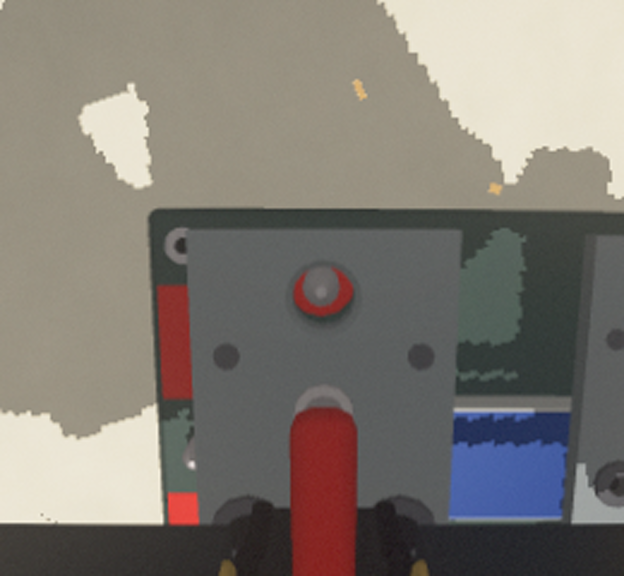

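```bash
python3 - <<'E'
from h import *
c=load('w16');s=c['state']
f=lambda uv:(np.array(uv,float)+.5)/2.4-.5+[190,20]
H=atz(c,f([(323,293)]),s['position'][2]-.0148)[0];T=atz(c,f([(321,289)]),.058)[0]
R=np.array(s['tcp_rot']);print(H.round(4),T.round(4),'hole-post in tool x,y mm',((H-T)@R[:,:2]*1e3).round(2), 'hole in tool',((H-s['position'])@R[:,:2]*1e3).round(1))
E
```

```text
[0.54   0.3533 0.0837] [0.539  0.3516 0.058 ] hole-post in tool x,y mm [1.99 0.51] hole in tool [54.9  0.1]
```

Emit:
carry_out:
  grip: [-1,-1,-1,-1,-1]
  slide:
    - [-1.3,-0.3,2]
    - [-0.8,-0.3,4]
    - [0,-0.3,4]
    - [0,-0.3,4]
    - [0,0,0]
  twist:
    - [0.002,-0.002,0]
    - [0.001,-0.001,0]
    - [0,0,0]
    - [0,0,0]
    - [0,0,0]

```text
time_s: 60.6
position: [0.5222, 0.2987, 0.0834]
tcp_rot: [[0.285, 0.959, -0.002], [0.959, -0.285, -0.001], [-0.002, -0.001, -1.0]]
force: [-0.0, -0.6, -4.2]
opening: 0.15
```

```bash
python3 plan.py .5232 .299 .0588 -16.6 5
```

```text
t 60.6 p [0.5222 0.2987 0.0834] psi -16.54 tilt [-1.5 -1.2] F [-0.  -0.6 -4.2] op 13.0 mm J [19. 39. 92. -0. 49. 36.]
total [  1.    0.3 -24.6] mm 4.9228179686410805 row; twist/row [-0.0002, 0.0003, 0.0002] 0.02
[[0.1, 0.2, 4.9], [0.1, 0.2, 4.9], [0.1, 0.2, 4.9], [0.1, 0.2, 4.9], [0.1, 0.2, 4.9]]
```

Emit:
carry_out:
  grip: [-1,-1,-1,-1,-1,-1]
  slide:
    - [0.2,0.5,2]
    - [0,0.2,3]
    - [0,0,3]
    - [0,-0.2,3]
    - [0,-0.2,3]
    - [0,0,2]
  twist:
    - [0,0.001,0]
    - [0,0,0]
    - [0,0,0]
    - [0,0,0]
    - [0,0,0]
    - [0,0,0]

```text
time_s: 61.2
position: [0.5229, 0.2989, 0.0661]
tcp_rot: [[0.285, 0.959, -0.001], [0.959, -0.285, 0.0], [-0.0, -0.001, -1.0]]
force: [0.9, -0.2, -3.5]
opening: 0.146
```

```bash
python3 plan.py .5232 .299 .0588 -16.6 5
```

```text
t 61.2 p [0.5229 0.2989 0.0661] psi -16.55 tilt [-0.8  0.1] F [ 0.9 -0.2 -3.5] op 12.7 mm J [19. 41. 92.  0. 47. 36.]
total [ 0.3  0.1 -7.3] mm 1.4522629567413476 row; twist/row [-0.0001, 0.0, 0.0002] 0.01
[[0.0, 0.1, 1.5], [0.0, 0.0, 1.5], [0.0, 0.0, 1.5], [0.0, 0.0, 1.5], [0.0, 0.0, 1.5]]
```

Emit:
carry_out:
  grip: [-1,-1,-1,-1,-1]
  slide:
    - [0,0,2.5]
    - [0,0,2.5]
    - [0,0,2]
    - [0,0,1.5]
    - [0,0,1]
  twist:
    - [0,0,0]
    - [0,0,0]
    - [0,0,0]
    - [0,0,0]
    - [0,0,0]

```text
time_s: 61.7
position: [0.523, 0.299, 0.0588]
tcp_rot: [[0.284, 0.959, -0.0], [0.959, -0.284, -0.0], [-0.0, -0.0, -1.0]]
force: [-1.5, -0.9, -0.1]
opening: 0.146
```

Emit:
carry_out:
  grip: [0,0,0,0,0,0,0,0,0,0,0]
  slide:
    - [0,0,0]
    - [0,0,0]
    - [0,0,0]
    - [0,0,0]
    - [0,0,0]
    - [0,0,-5]
    - [0,0,-20]
    - [0,0,-40]
    - [0,0,-40]
    - [0,0,-40]
    - [0,0,-30]
  twist:
    - [0,0,0]
    - [0,0,0]
    - [0,0,0]
    - [0,0,0]
    - [0,0,0]
    - [0,0,0]
    - [0,0,0]
    - [0,0,0]
    - [0,0,0]
    - [0,0,0]
    - [0,0,0]

```text
time_s: 62.8
position: [0.5216, 0.2983, 0.2366]
tcp_rot: [[0.285, 0.959, -0.007], [0.959, -0.285, -0.002], [-0.004, -0.006, -1.0]]
force: [0.0, -0.1, 0.3]
opening: 0.499
```

Emit:
carry_out:
  grip: [0,0,0,0,0]
  slide:
    - [0,25,0]
    - [0,25,0]
    - [0,10,0]
    - [0,0,0]
    - [0,0,0]
  twist:
    - [0,0,0]
    - [0,0,0]
    - [0,0,0]
    - [0,0,0]
    - [0,0,0]

```text
time_s: 63.3
position: [0.5818, 0.2824, 0.2452]
tcp_rot: [[0.284, 0.959, 0.004], [0.959, -0.284, 0.002], [0.003, 0.003, -1.0]]
force: [0.1, -0.1, 0.1]
opening: 0.503
```

```bash
python3 plan.py;  python3 - <<'E'
from h import *
from rig import bot
c=snap(bot,'wrist','w17');crop(c,190,20,450,260,2.4,'w17c')
c=snap(bot,'scene','s17');crop(c,230,150,430,300,4,'s17c')
c=snap(bot,'top','t17');crop(c,120,130,400,290,2.8,'t17c')
E
```

```text
t 63.3 p [0.5818 0.2824 0.2452] psi -16.48 tilt [4.3 2.3] F [ 0.1 -0.1  0.1] op 43.7 mm J [16. 31. 78.  0. 72. 32.]
```

View pics/w17c.png

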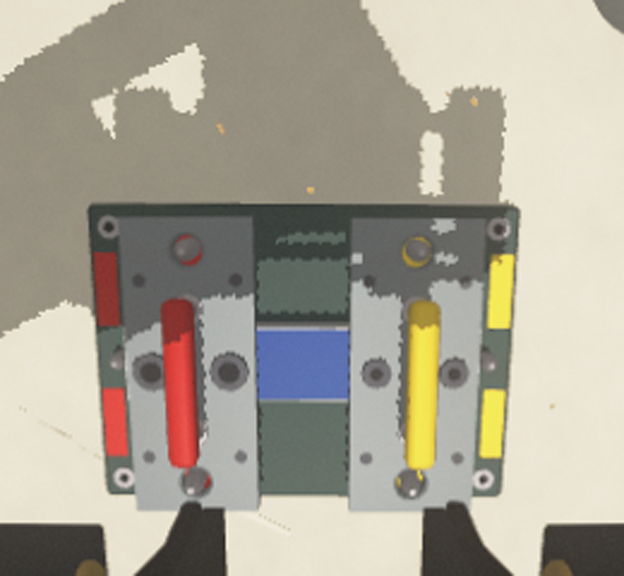

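View pics/s17c.png

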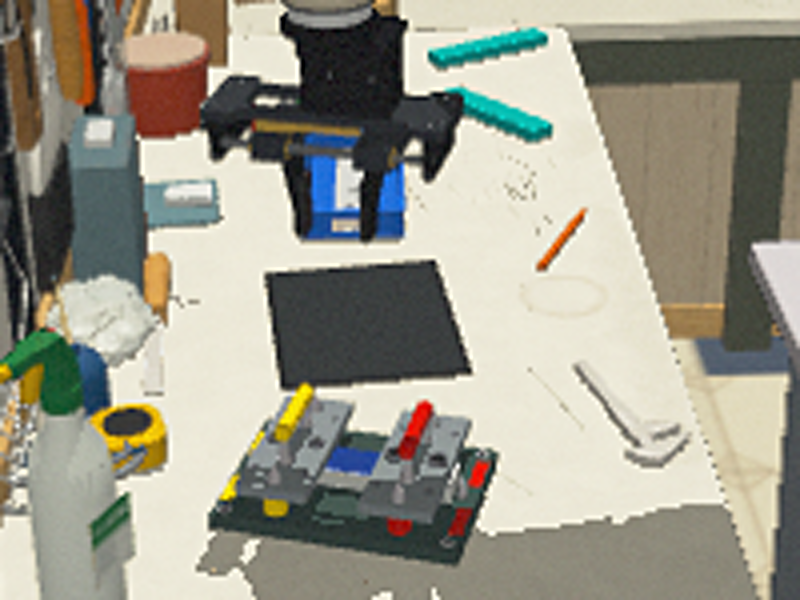

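View pics/t17c.png

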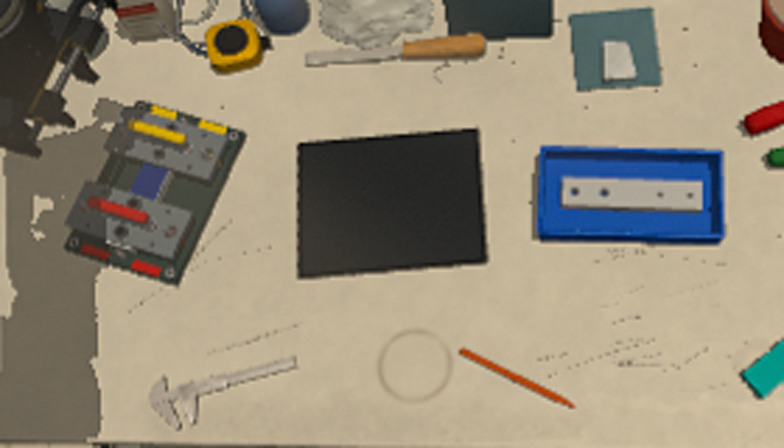

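```bash
python3 - <<'E'
from h import *
from rig import bot
c=load('w17')
f=lambda uv:(np.array(uv,float)+.5)/2.4-.5+[190,20]
a=np.radians(73.4);X=np.array([np.cos(a),np.sin(a),0]);Y=np.array([-X[1],X[0],0]);j=np.array([.573,.2834,0])
for n,b in(('red',[(150,372),(229,372)]),('yel',[(376,374),(454,374)])):
    P=atz(c,f(b),.0475);m=P.mean(0)-j;d=P[0]-P[1];print(n,(m@X*1e3).round(1),(m@Y*1e3).round(1),np.degrees(np.arctan2(d[1],d[0])).round(1))
print('plate heights',dep(c,f([(225,480),(145,480),(140,260),(240,260),(370,480),(465,480),(365,270),(465,270)]))[:,2].round(4))
bot.hand_in(); print(bot.read_state()['time_s'])
E
```

```text
red -0.5 52.2 163.4
yel -1.4 -52.0 163.5
plate heights [0.0443 0.044  0.0454 0.044  0.0438 0.0444 0.0444 0.0445]
the job is handed in; nothing more can be done
the job is handed in; nothing more can be done
```

The jig is reloaded and the job was handed in at about 63 s of the 141 s allowed. No verdict came back, so the results below are my own last checks.

I laid both plates on the mat and the drilled bar in the tray. The blue-dyed blank, not the turquoise look-alikes, went into the nest. Then the yellow and red plates went back over their posts, each on its own colour's end.

- **Plates:** by the wrist camera, the red plate sits at jig (-0.5, +52.2) mm and the yellow at (-1.4, -52.0) mm, both within 0.2° of square. Eight spots on the plate tops read 43.8–45.4 mm high; a seated plate should read 44 mm.
- **Blank:** it made contact at its expected seat height, and the wrist picture after release shows it lying flat between the dowels.
- **Drilled bar:** the top camera shows it flat and inside the tray.
- **Bystanders:** the caliper and tape measure look unmoved in the pictures; I did not measure them.
- **Robot:** it is clear of everything, with near-zero force on the tool.

One disagreement: the top camera's first position for the jig was about 6 mm off the wrist camera's. I used the wrist camera's, and both the grasps and the seating agreed with it.

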